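# Drive the seized hinge pin out of the steriliser lid

### The arm

A 7-joint arm with a two-finger parallel gripper is mounted at the origin on the work surface. World frame = base frame: x ahead of the robot, y to its left, z up, the work surface at z = 0. Lengths are in m, angles in rad, forces in N, time in s.
With the tool pointing down it reaches from about 0.4 to 0.85 m from the base axis. Payload 4.5 kg.
Tool frame: the origin (TCP) lies midway between the tips of the shut fingers; the grasp point (between the pads) lies 19 mm behind it; z points along the fingers, y is the line along which they close (so a half turn about z gives the same grasp; the last joint's range is limited). The gripper opens to 88 mm and grips with 3 to 60 N. Pads are 18 mm wide; open, the fingers measure 123 mm over their backs; the gripper's body (75 mm by 187 mm) begins 45 mm behind the grasp point.
Start: joints at [-1.175, 0.689, -0.195, 1.565, 0.157, 0.902, -0.215], TCP at [0.221, 0.585, 0.239] pointing down, gripper open.
Joint ranges: [-3.01, 3.01], [-0.46, 2.08], [-1.47, 1.51], [0.13, 2.56], [-1, 4.14], [0.04, 2.09], [-2.66, 2.66]. Speed limits (rad/s): [2.57, 2.57, 3.14, 3.14, 3.14, 3.14, 3.14].

### API

Orientations are given as a unit quaternion [x, y, z, w].
In Python, from plant import r gives the robot as it stands.
- The arm moves only by the tool carry_out, never from a script. Its argument "plan" is a list of rows, each an object with "rot": the turn, a rotation vector about the tool's x, y, z in rad, a list of three; "xyz": the shift along the tool's x, y, z in m, a list of three; "grip": the closure in counts, from 0 (fully open) to 255 (shut). In form: [{"rot": [wx, wy, wz], "xyz": [dx, dy, dz], "grip": grip}, ...]. A call has 1 to 8 rows; each row is the pose to reach, as a shift and turn from the pose commanded when the call began, along the tool's axes at that moment; what a row does not reach only later rows make up. A row lasts 1/12 s, in which the tool goes at most 41.7 mm and 7.16 degrees, less where a joint would pass 70% of its speed; a pose out of reach is approached as far as the arm can. A call with a gripper value outside its range is refused whole. The fingers move at their own pace and stop on an object; "squeeze" is the grip in N (left out, the last holds). Time passes only in rows, so rows that repeat a pose let the fingers close. It gives the time, the measured TCP pose, the force, the opening and the grip force at its end, in the units of the state.
- r.get_state(): the state, without advancing time (a new reading comes with each control period).
- r.snapshot(name): name is "scene" or "side" or "wrist"; returns the picture (420x560x3 uint8, red, green, blue); there is no depth.
- r.camera_params(name): a dict with "fx", "fy", "cx", "cy" (pixels), "position" and "attitude" of the camera in the world; the wrist camera has in their place "hand_eye" (4x4, takes a point from camera to tool coordinates, whose origin is the TCP and whose axes are the flange's). Camera axes: x right, y down, z forward; pixel columns grow to the right and rows downward; lengths in m; the calibration is good to about 2 mm. A picture is of the moment at which its call begins: read the wrist's pose just before it. camera_params takes no time and is no camera call.
- r.finish_job(): hands the job in; it is judged then, once.
The state is a dict: "clock": time; "q": joint angles; "qd": joint speeds; "joint_torque": joint torques, N m; "tool_pos": TCP position; "eef_rot": TCP orientation; "contact_force": force on the tool from outside, world axes, zero at the start; "moment": the same for the moment, N m; "opening": opening from 0.0 (shut) to 1.0 (fully open); "finger_force": force on a finger pad.
Only numpy, scipy, OpenCV 4.12 (cv2) and the standard library are available. Lean on these libraries where they do the work, as an engineer would, in place of code of your own. Each camera call takes 0.05 s, during which the arm holds its last target. There are 200 camera calls.

### The job

The lid hinge pin of the small bench steriliser has rusted fast in the lug at its plain, headless end. Take the drift punch from its white rest and press the pin through from the plain end, slowly and gently so that neither the pin's end nor the lug is damaged, until its plain end is right out of that lug. Then lay the punch back in the notches of its rest, draw the loosened pin out head first without dropping it, and lay it in the blue tray; leave the other things on the bench alone.

Things in the scene. Friction and masses are not known exactly. Their poses are not given: they have to be found in the camera images.
- steriliser: Fixed round bench steriliser: pot 196 mm wide, lid 216 mm wide clamped shut, lid top 158 mm high (black handle to 187 mm, gauge to 220 mm). Origin: centre of its underside, z up. A fork hinge stands out on its -y side, free all round: hinge axis parallel to its x, 145 mm from the origin towards -y, 134 mm high. The punch must not press on its lugs with more than about 30 N.
- bore_entry (a point): Centre of the 9.2 mm bore mouth in the outer face of the seized lug, at -31 mm along the hinge axis; the punch goes in here along +x. The lugs and the lid knuckle between them are 27 mm in outside diameter. Axes as the steriliser's.
- lug_inner (a point): On the hinge axis at -13 mm: inner face of the 18 mm thick seized lug. The pin is loose once its plain end has passed this point towards +x. Then come the lid knuckle (-12 to 12 mm) and the second lug (13 to 31 mm), bored alike. Axes as the steriliser's.
- bore_exit (a point): On the hinge axis at +31 mm: mouth of the counterbore, 17 mm wide and 7 mm deep, in the outer face of the second lug. The pin's head starts sunk in it, so it cannot be gripped, and comes out here along +x. Axes as the steriliser's.
- pin: Loose hinge pin, 30 g, 58.5 mm long: rusty brown shank 8 mm wide and 52.5 mm long, brass head 14 mm wide and 6 mm thick. Origin: centre of its plain end; x runs along it to the head. It starts with the plain end 3 to 6 mm inside the bore mouth, 0.6 mm below the bore's axis. Only the seized lug holds it fast; do not grip it before it is out of that. Then it slides with 2 to 5 N; it falls if pushed over 40 mm.
- pin_head (a point): Centre of the pin's head, on its axis 55.5 mm from the plain end. Axes as the pin's.
- punch: Loose steel drift punch of 85 g, 130 mm long: dark ribbed body 12 mm in diameter and 88 mm long, a 6 mm taper, then a nose 5.5 mm in diameter and 36 mm long. Origin: middle of the ribbed body on its axis; its x axis points to the nose. It balances about 6 mm ahead of the origin and starts lying level in its rest.
- punch_tip (a point): Flat end of the punch's nose, 86 mm from the body's origin. Axes as the punch's. Pushing the pin with it: the rust holds up to about 12 N, then the pin creeps, at about 1 mm/s under 17 N and 2 mm/s under 22 N, so a faster push makes a larger force; more than 30 N spoils the pin's end. It comes free suddenly when it leaves the seized lug.
- rest: Fixed white notched rest, base 100 x 66 x 8 mm. Origin: centre of its underside; x along the punch that it carries, nose towards +x. Two V-notched uprights, 6 mm thick and 40 mm wide, stand at x = -34 and +34 mm (62 mm free between them) and carry the punch's 12 mm body with its axis 50 mm above the bench; the tips of the notches are 58 mm high.
- tray: Fixed shallow blue tray, 190 x 140 mm outside and 22 mm high, walls and floor 4 mm thick. Origin: centre of its underside; long side along its x axis.
- well_plate: Bystander: clear multi-well plate, 85 x 127 x 20 mm. Origin: centre of its underside.
- timer: Bystander: small white lab timer, 62 x 70 x 18 mm. Origin: centre of its underside.
- bottle: Bystander: glass bottle with a blue cap, 60 mm in diameter, 115 mm high. Origin: centre of its underside.

How it is judged:
By the outcome, as a careful person would: the job done as asked, in the order asked, and still so for the second after the job is handed in, with the robot touching nothing.
It also fails if it takes over 70 s, if anything falls off the work surface, if the arm or the gripper's body presses on something with over 40 N, if the wrist force passes 120 N, or if a joint passes its speed limit or range.

## Working session

There is one attempt and no reset: what is moved stays moved. The work goes in short steps, Python scripts to look and compute and a tool call to move; the robot and the scene stay as the last step left them, time stands still between calls to the robot, and variables do not carry over. Pictures are saved under pics/ and viewed, at most 10 in all, crops included, and the job is handed in when it is done.

Besides the shell and the picture viewer there is one more tool, called after "Call:" by a JSON object that holds its "method" and its "body". carry_out: Moves the arm, as the interface text tells. Its arguments: {"type":"object","properties":{"plan":{"type":"array"},"squeeze":{"type":"number"}},"required":["plan"]}

```bash
mkdir -p pics; python3 - <<'E'
from plant import r
import cv2, json
s=r.get_state(); print({k:s[k] for k in ("clock","tool_pos","eef_rot","contact_force","opening")})
for n in("scene","side","wrist"):
    print(n,r.camera_params(n))
    cv2.imwrite(f"pics/{n}0.png",cv2.cvtColor(r.snapshot(n),cv2.COLOR_RGB2BGR))
E
```

```text
{'clock': 0.0, 'tool_pos': array([0.22103949, 0.58392979, 0.23790108]), 'eef_rot': array([ 1.79835041e-01,  9.83696346e-01, -9.22380623e-04, -7.50098881e-05]), 'contact_force': array([-0.09127   ,  0.9182071 , -0.47321318]), 'opening': 0.9995890075720166}
scene {'fx': 419.94504366901566, 'fy': 419.94504366901566, 'cx': 280.6790024587475, 'cy': 207.2251560497869, 'position': array([ 1.31475519, -0.15080492,  0.74750044]), 'attitude': array([ 0.70574422,  0.57455314, -0.26399437, -0.31956338])}
side {'fx': 441.4057502863081, 'fy': 441.4057502863081, 'cx': 277.61084498403005, 'cy': 208.07154703703802, 'position': array([ 0.26152016, -0.71707537,  0.85590938]), 'attitude': array([ 0.89910165, -0.21531037,  0.07917527, -0.37281221])}
wrist {'fx': 372.6270819166167, 'fy': 372.6270819166167, 'cx': 279.3530875361244, 'cy': 209.0749112478681, 'hand_eye': array([[-9.56469104e-04, -9.56233045e-01, -2.92604596e-01,
         7.69946486e-02],
       [ 9.99999054e-01, -6.25435920e-04, -1.22488064e-03,
         1.33531095e-03],
       [ 9.88265920e-04, -2.92605491e-01,  9.56232738e-01,
        -1.46336294e-01],
       [ 0.00000000e+00,  0.00000000e+00,  0.00000000e+00,
         1.00000000e+00]])}
```

View pics/scene0.png

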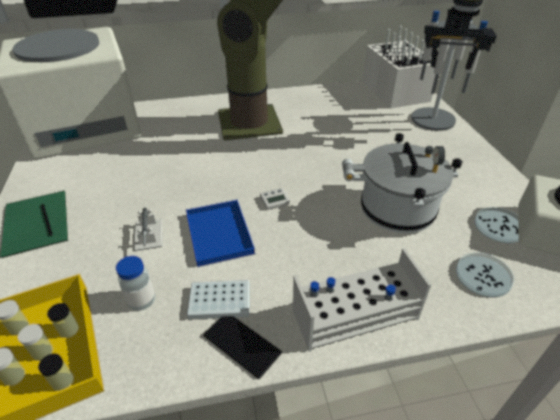

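View pics/side0.png

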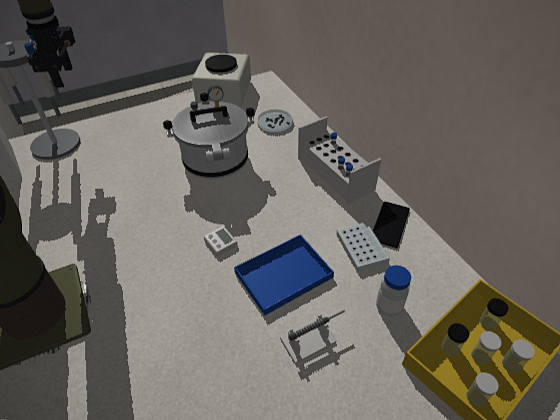

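Scene shows the steriliser at about (405,185) with the hinge at (352,170), rest (147,230) and tray (220,232). Side shows the hinge at (217,153), the rest at (318,338) and the tray at (285,272). I'll enlarge these areas.

```bash
python3 - <<'E'
import cv2,numpy as np
a=cv2.imread("pics/scene0.png");b=cv2.imread("pics/side0.png")
def c(i,x,y,w,h):
    return cv2.resize(i[y:y+h,x:x+w],(400,300),interpolation=cv2.INTER_CUBIC)
cv2.imwrite("pics/m1.png",np.vstack([np.hstack([c(a,110,195,80,60),c(b,270,300,100,75)]),np.hstack([c(a,330,145,80,60),c(b,180,120,80,60)])]))
E
```

```text
(no output)
```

View pics/m1.png

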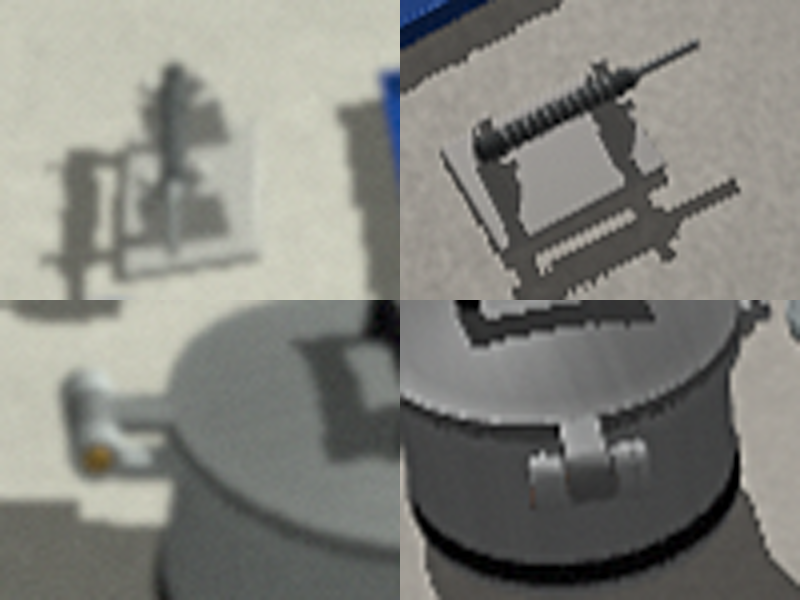

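```bash
cat > h.py <<'E'
import numpy as np, cv2
from scipy.spatial.transform import Rotation as R
from scipy.optimize import least_squares
from plant import r
def cam(n, s=None):
    p=r.camera_params(n); K=np.array([p["fx"],p["fy"],p["cx"],p["cy"]])
    if n=="wrist":
        s=s or r.get_state(); H=p["hand_eye"]; T=R.from_quat(s["eef_rot"]).as_matrix()
        return K,T@H[:3,:3],T@H[:3,3]+s["tool_pos"]
    return K,R.from_quat(p["attitude"]).as_matrix(),np.array(p["position"])
def ray(c,uv):
    K,A,o=c; d=A@np.array([(uv[0]-K[2])/K[0],(uv[1]-K[3])/K[1],1]); return o,d/np.linalg.norm(d)
def tri(*obs):   # obs: (cam,uv); returns the point and worst miss distance
    M=np.zeros((3,3));b=np.zeros(3);L=[ray(c,u) for c,u in obs]
    for o,d in L:
        P=np.eye(3)-np.outer(d,d);M+=P;b+=P@o
    x=np.linalg.solve(M,b); return x,max(np.linalg.norm(np.cross(x-o,d)) for o,d in L)
def atz(c,uv,z): o,d=ray(c,uv); return o+d*(z-o[2])/d[2]
def proj(c,X):
    K,A,o=c; p=A.T@(np.asarray(X)-o); return np.array([K[0]*p[0]/p[2]+K[2],K[1]*p[1]/p[2]+K[3]])
np.set_printoptions(precision=4,suppress=True)
E
python3 - <<'E'
from h import *
S,D=cam("scene"),cam("side")
for n,a,b in [("tip",(145,244),(344.3,310.8)),("tail",(144.4,209),(290.8,338.8)),("head",(349.6,176),(228,154)),("plain",(346,163),(207,156))]:
    print(n,*tri((S,a),(D,b)))
print("hinge@.134", atz(S,(349.6,176),.134),atz(D,(228,154),.134),atz(D,(207,156),.134))
for uv in [(188,217),(240,202),(253,243),(198,263)]: print("tray S",atz(S,uv,.022))
for uv in [(235,268),(302,237),(333,268),(268,312)]: print("tray D",atz(D,uv,.022))
E
```

```text
tip [ 0.5931 -0.3271  0.0511] 0.002052637282602113
tail [ 0.4651 -0.3329  0.0499] 0.001192642758064557
head [0.544  0.1739 0.1325] 0.0011456639497251862
plain [0.4909 0.1837 0.1358] 0.0015699030469202573
hinge@.134 [0.5446 0.1743 0.134 ] [0.5434 0.1703 0.134 ] [0.4914 0.1883 0.134 ]
tray S [ 0.4853 -0.2281  0.022 ]
tray S [ 0.4537 -0.0897  0.022 ]
tray S [ 0.6114 -0.0787  0.022 ]
tray S [ 0.6483 -0.2115  0.022 ]
tray D [ 0.44   -0.1006  0.022 ]
tray D [ 0.6261 -0.0884  0.022 ]
tray D [ 0.6443 -0.206   0.022 ]
tray D [ 0.458  -0.2426  0.022 ]
```

```bash
cat >> h.py <<'E'
def go(pos,yaw,tilt=0,ref=None):
    """delta in tool axes to TCP pos with tool x at heading yaw (deg), tool z down, tilt about tool x"""
    s=r.get_state(); A=R.from_quat(s["eef_rot"]) if ref is None else ref[1]; p=s["tool_pos"] if ref is None else ref[0]
    B=R.from_euler("z",yaw,degrees=True)*R.from_euler("x",180+tilt,degrees=True)
    print("xyz",A.inv().apply(np.array(pos)-p),"rot",(A.inv()*B).as_rotvec(),"now",p,"yaw",np.degrees(np.arctan2(*A.as_matrix()[[1,0],0])))
E
python3 - <<'E'
from h import *
S,D=cam("scene"),cam("side")
for n,a,b in [("knob-x",(400,138),(168,125)),("knob+x",(420,195),(250,112)),("handle",(410,158),(210,112)),("gauge",(437,155),(217,95))]:
    print(n,*tri((S,a),(D,b)))
go((.50,.10,.25),105)
E
```

```text
knob-x [0.4366 0.348  0.1526] 0.0009145709870341288
knob+x [0.6652 0.2972 0.1517] 0.0013474839184773567
handle [0.5541 0.3194 0.1733] 0.0009505283172900253
gauge [0.5922 0.3614 0.1976] 0.002535248097531605
xyz [-0.4322 -0.3541 -0.0114] rot [-0.0012  0.0007  0.9473] now [0.2211 0.5841 0.2381] yaw 159.2739646061829
```

Call:
{"method": "carry_out", "body": {"plan": [{"rot":[0,0,0.947],"xyz":[-0.432,-0.354,-0.011],"grip":0},{"rot":[0,0,0.947],"xyz":[-0.432,-0.354,-0.011],"grip":0},{"rot":[0,0,0.947],"xyz":[-0.432,-0.354,-0.011],"grip":0},{"rot":[0,0,0.947],"xyz":[-0.432,-0.354,-0.011],"grip":0},{"rot":[0,0,0.947],"xyz":[-0.432,-0.354,-0.011],"grip":0},{"rot":[0,0,0.947],"xyz":[-0.432,-0.354,-0.011],"grip":0},{"rot":[0,0,0.947],"xyz":[-0.432,-0.354,-0.011],"grip":0},{"rot":[0,0,0.947],"xyz":[-0.432,-0.354,-0.011],"grip":0}]}}

```text
clock: 0.82
tool_pos: [0.388, 0.2939, 0.2454]
eef_rot: [0.611, 0.792, 0.0, 0.0]
contact_force: [-0.2, 0.6, -0.0]
opening: 0.998
finger_force: 0.0
```

```bash
python3 - <<'E'
from h import *
go((.50,.10,.25),90)
E
```

```text
xyz [-0.216   0.0591 -0.0046] rot [0.0001 0.     0.2565] now [0.388  0.2939 0.2454] yaw 104.6990714315791
```

Call:
{"method": "carry_out", "body": {"plan": [{"rot":[0,0,0.256],"xyz":[-0.216,0.059,-0.005],"grip":0},{"rot":[0,0,0.256],"xyz":[-0.216,0.059,-0.005],"grip":0},{"rot":[0,0,0.256],"xyz":[-0.216,0.059,-0.005],"grip":0},{"rot":[0,0,0.256],"xyz":[-0.216,0.059,-0.005],"grip":0},{"rot":[0,0,0.256],"xyz":[-0.216,0.059,-0.005],"grip":0},{"rot":[0,0,0.256],"xyz":[-0.216,0.059,-0.005],"grip":0},{"rot":[0,0,0.256],"xyz":[-0.216,0.059,-0.005],"grip":0},{"rot":[0,0,0.256],"xyz":[-0.216,0.059,-0.005],"grip":0}]}}

```text
clock: 1.48
tool_pos: [0.5005, 0.1018, 0.2501]
eef_rot: [0.706, 0.708, -0.0, -0.0]
contact_force: [0.3, 0.3, 0.1]
opening: 1.0
finger_force: 0.0
```

```bash
python3 - <<'E'
from h import *
s=r.get_state(); print(s["tool_pos"],s["qd"].max(), s["q"])
im=cv2.cvtColor(r.snapshot("wrist"),cv2.COLOR_RGB2BGR); cv2.imwrite("pics/w1.png",im)
c=cam("wrist",s); print(proj(c,(.491,.186,.134)),proj(c,(.544,.174,.134)))
go((.507,-.331,.16),2.6)
E
```

```text
[0.5005 0.1018 0.2501] 0.013607716998908002 [-0.3491  0.525   0.0912  1.901  -0.0699  0.7191 -0.2137]
[267.0082  84.0385] [345.374 102.947]
xyz [-0.4345  0.0044  0.0896] rot [-0.0016  0.0002  1.5322] now [0.4998 0.1034 0.25  ] yaw 90.38984965163002
```

View pics/w1.png

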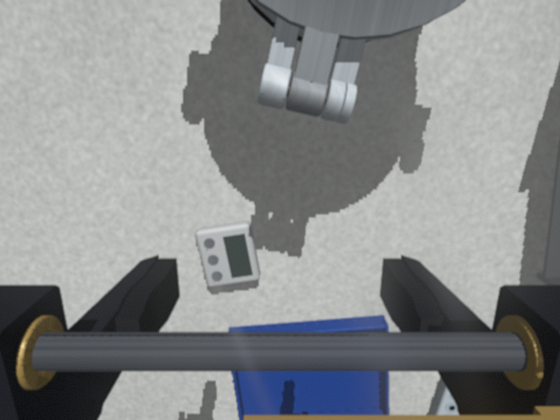

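The wrist picture shows the hinge from above: outer ends of the cylinders are at about (264.5,83.5) and (354.5,104); timer at (228,257), tray edge at (310,325).

```bash
python3 - <<'E'
from h import *
s=r.get_state(); c=cam("wrist",s)
a,b=atz(c,(264.5,83.5),.134),atz(c,(354.5,104),.134); print(a,b,np.linalg.norm(b-a),np.degrees(np.arctan2(*(b-a)[[1,0]])))
im=cv2.imread("pics/w1.png"); cv2.imwrite("pics/w1c.png",cv2.resize(im[30:150,230:390],(800,600),interpolation=cv2.INTER_CUBIC))
E
```

```text
[0.4883 0.188  0.134 ] [0.5492 0.1751 0.134 ] 0.0622573009681326 -11.881046360381717
```

View pics/w1c.png

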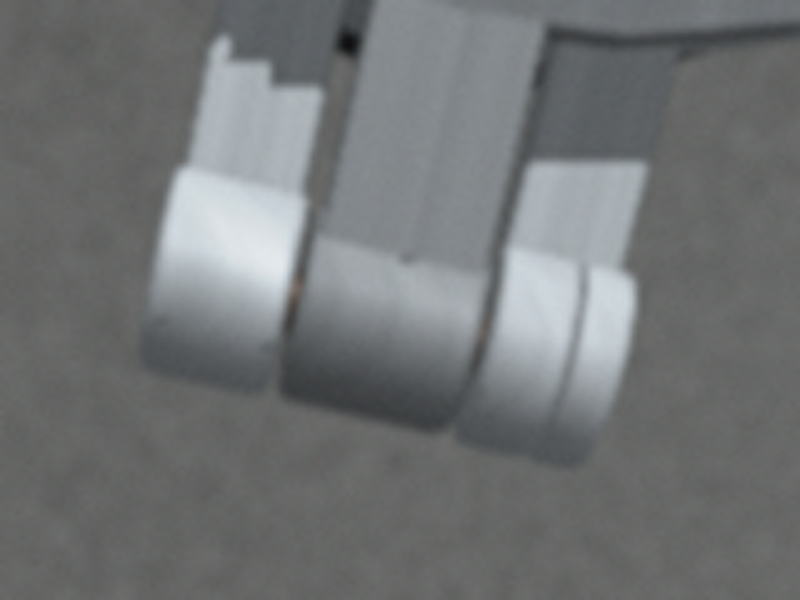

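Call:
{"method": "carry_out", "body": {"plan": [{"rot":[0,0,1.532],"xyz":[-0.434,0.004,0.06],"grip":0},{"rot":[0,0,1.532],"xyz":[-0.434,0.004,0.06],"grip":0},{"rot":[0,0,1.532],"xyz":[-0.434,0.004,0.06],"grip":0},{"rot":[0,0,1.532],"xyz":[-0.434,0.004,0.06],"grip":0},{"rot":[0,0,1.532],"xyz":[-0.434,0.004,0.06],"grip":0},{"rot":[0,0,1.532],"xyz":[-0.434,0.004,0.06],"grip":0},{"rot":[0,0,1.532],"xyz":[-0.434,0.004,0.06],"grip":0},{"rot":[0,0,1.532],"xyz":[-0.434,0.004,0.06],"grip":0}]}}

```text
clock: 2.2
tool_pos: [0.506, -0.2265, 0.2042]
eef_rot: [0.959, 0.284, 0.0, -0.001]
contact_force: [1.7, 0.6, 1.1]
opening: 1.003
finger_force: 0.0
```

```bash
python3 - <<'E'
from h import *
go((.507,-.331,.18),2.6)
E
```

```text
xyz [-0.056   0.0882  0.024 ] rot [-0.002  -0.0007  0.5297] now [ 0.506  -0.2265  0.2042] yaw 32.950391633997114
```

The crop shows lug corners (183,167)/(142,360) at left and (635,270)/(578,467) at right, so the axis ends lie at full-image (262.4,82.6) and (351.3,103.6), with a slope of about 13°.

Call:
{"method": "carry_out", "body": {"plan": [{"rot":[0,0,0.53],"xyz":[-0.056,0.088,0.024],"grip":0},{"rot":[0,0,0.53],"xyz":[-0.056,0.088,0.024],"grip":0},{"rot":[0,0,0.53],"xyz":[-0.056,0.088,0.024],"grip":0},{"rot":[0,0,0.53],"xyz":[-0.056,0.088,0.024],"grip":0},{"rot":[0,0,0.53],"xyz":[-0.056,0.088,0.024],"grip":0},{"rot":[0,0,0.53],"xyz":[-0.056,0.088,0.024],"grip":0},{"rot":[0,0,0.53],"xyz":[-0.056,0.088,0.024],"grip":0}]}}

```text
clock: 2.78
tool_pos: [0.5077, -0.3291, 0.1804]
eef_rot: [1.0, 0.027, 0.0, -0.001]
contact_force: [0.5, 0.5, 0.2]
opening: 1.0
finger_force: 0.0
```

```bash
python3 - <<'E'
from h import *
# hinge from the earlier view (pose recorded then)
K=r.camera_params("wrist"); s0=dict(tool_pos=np.array([.5,.1026,.25]),eef_rot=(R.from_euler("z",90.39,degrees=True)*R.from_euler("x",180,degrees=True)).as_quat())
c=cam("wrist",s0); a,b=atz(c,(262.4,82.6),.134),atz(c,(351.3,103.6),.134)
print(a,b,np.linalg.norm(b-a),np.degrees(np.arctan2(*(b-a)[[1,0]])))
s=r.get_state(); print(s["tool_pos"],s["eef_rot"],s["q"])
im=cv2.cvtColor(r.snapshot("wrist"),cv2.COLOR_RGB2BGR); cv2.imwrite("pics/w2.png",im)
E
```

```text
[0.4866 0.1853 0.134 ] [0.5468 0.1722 0.134 ] 0.06155729733018545 -12.314402890371595
[ 0.5077 -0.3291  0.1804] [ 0.9996  0.0268  0.     -0.0011] [ 0.2596  0.7778  0.4381  1.7043 -0.4485  0.762  -0.6001]
```

View pics/w2.png

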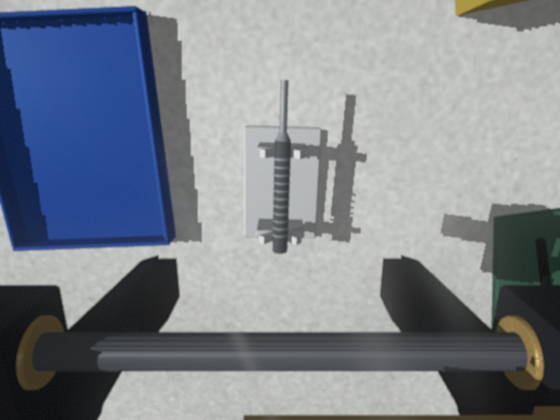

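The punch lies vertically in the picture: tip at (284.5,80), tail at about (280.5,250). Notch tips are near (262,152), (297,153), (263,240), (295,240); the tray is at the left.

```bash
python3 - <<'E'
from h import *
s=dict(tool_pos=np.array([.5077,-.3291,.1804]),eef_rot=np.array([.9996,.0268,0,-.0011])); c=cam("wrist",s)
t,e=atz(c,(284.5,80),.05),atz(c,(280.5,249),.05); d=t-e; L=np.linalg.norm(d); d/=L
print("tip",t,"tail",e,L,np.degrees(np.arctan2(d[1],d[0])),"origin",t-.086*d)
f=[atz(c,u,.058) for u in [(262,152),(297,153),(263,240),(295,240)]]
print("rest ups",*f,"ctr",np.mean(f,0), "baseleft/right",atz(c,(246,126),.008),atz(c,(320,128),.008),atz(c,(246,237),.008))
b,g=(f[0]+f[1])/2,(f[2]+f[3])/2; print(np.degrees(np.arctan2(*(b-g)[[1,0]])),np.linalg.norm(b-g))
T=[atz(c,u,.022) for u in [(137,10),(172,243),(15,248)]]; print("tray",*T)
im=cv2.imread("pics/w2.png"); cv2.imwrite("pics/w2c.png",cv2.resize(im[70:260,180:400],(0,0),fx=3,fy=3,interpolation=cv2.INTER_CUBIC))
E
```

```text
tip [ 0.5927 -0.3264  0.05  ] tail [ 0.4644 -0.3304  0.05  ] 0.1283054365531606 1.8138593255904019 origin [ 0.5067 -0.3291  0.05  ]
rest ups [ 0.5425 -0.3129  0.058 ] [ 0.5432 -0.3381  0.058 ] [ 0.4746 -0.3163  0.058 ] [ 0.4759 -0.341   0.058 ] ctr [ 0.5091 -0.3271  0.058 ] baseleft/right [ 0.5562 -0.2967  0.008 ] [ 0.5578 -0.3587  0.008 ] [ 0.4567 -0.2993  0.008 ]
2.6916242713177074 0.06764157697129503
tray [ 0.6366 -0.2156  0.022 ] [ 0.4531 -0.2355  0.022 ] [ 0.441  -0.0967  0.022 ]
```

View pics/w2c.png

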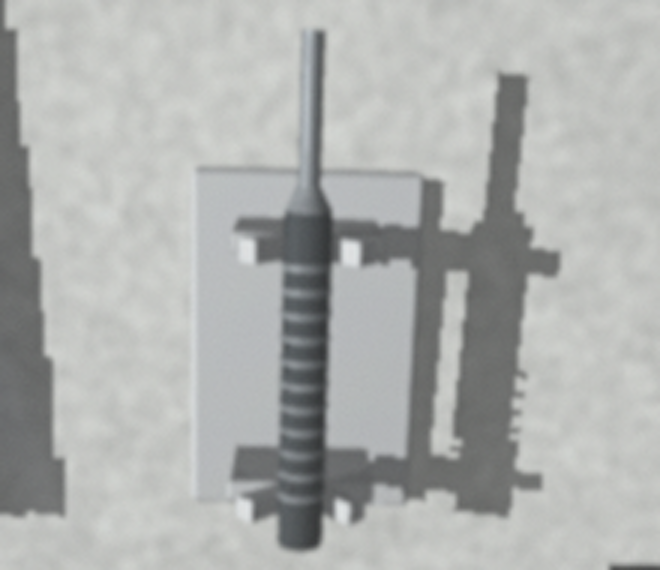

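```bash
python3 - <<'E'
from h import *
go((.5085,-.329,.036),2.2)
E
```

```text
xyz [ 0.0008 -0.0002  0.1446] rot [-0.0018 -0.0005  0.0144] now [ 0.5076 -0.3295  0.1806] yaw 3.0231199051211157
```

Call:
{"method": "carry_out", "body": {"plan": [{"rot":[-0.002,0,0.014],"xyz":[0.001,0,0.04],"grip":0},{"rot":[-0.002,0,0.014],"xyz":[0.001,0,0.075],"grip":0},{"rot":[-0.002,0,0.014],"xyz":[0.001,0,0.105],"grip":0},{"rot":[-0.002,0,0.014],"xyz":[0.001,0,0.128],"grip":0},{"rot":[-0.002,0,0.014],"xyz":[0.001,0,0.14],"grip":0},{"rot":[-0.002,0,0.014],"xyz":[0.001,0,0.1446],"grip":0},{"rot":[-0.002,0,0.014],"xyz":[0.001,0,0.1446],"grip":0},{"rot":[-0.002,0,0.014],"xyz":[0.001,0,0.1446],"grip":100}], "squeeze": 10}}

```text
clock: 3.5
tool_pos: [0.5084, -0.3323, 0.0372]
eef_rot: [1.0, 0.017, 0.001, 0.002]
contact_force: [-1.4, 0.0, 0.3]
opening: 0.947
finger_force: 0.0
```

Call:
{"method": "carry_out", "body": {"plan": [{"rot":[0,0,0],"xyz":[0,0,0],"grip":180},{"rot":[0,0,0],"xyz":[0,0,0],"grip":200},{"rot":[0,0,0],"xyz":[0,0,0],"grip":210},{"rot":[0,0,0],"xyz":[0,0,0],"grip":220},{"rot":[0,0,0],"xyz":[0,0,0],"grip":230},{"rot":[0,0,0],"xyz":[0,0,0],"grip":240},{"rot":[0,0,0],"xyz":[0,0,0],"grip":255},{"rot":[0,0,0],"xyz":[0,0,0],"grip":255}]}}

```text
clock: 4.17
tool_pos: [0.5075, -0.332, 0.036]
eef_rot: [1.0, 0.016, 0.0, 0.001]
contact_force: [0.2, 0.1, -0.2]
opening: 0.344
finger_force: 0.0
```

Call:
{"method": "carry_out", "body": {"plan": [{"rot":[0,0,0],"xyz":[0,0,0],"grip":255},{"rot":[0,0,0],"xyz":[0,0,0],"grip":255},{"rot":[0,0,0],"xyz":[0,0,0],"grip":255}], "squeeze": 55}}

```text
clock: 4.42
tool_pos: [0.5075, -0.33, 0.0358]
eef_rot: [1.0, 0.017, -0.0, -0.001]
contact_force: [-0.7, 0.2, 0.9]
opening: 0.122
finger_force: 55.2
```

Call:
{"method": "carry_out", "body": {"plan": [{"rot":[0,0,0],"xyz":[0,0,-0.005],"grip":255},{"rot":[0,0,0],"xyz":[0,0,-0.02],"grip":255},{"rot":[0,0,0],"xyz":[0,0,-0.045],"grip":255},{"rot":[0,0,0],"xyz":[0,0,-0.075],"grip":255},{"rot":[0,0,0],"xyz":[0,0,-0.105],"grip":255},{"rot":[0,0,0],"xyz":[0,0,-0.135],"grip":255},{"rot":[0,0,0],"xyz":[0,0,-0.155],"grip":255},{"rot":[0,0,0],"xyz":[0,0,-0.165],"grip":255}]}}

```text
clock: 5.08
tool_pos: [0.5084, -0.3332, 0.2044]
eef_rot: [1.0, 0.016, 0.002, 0.003]
contact_force: [0.6, -0.4, -0.8]
opening: 0.117
finger_force: 55.0
```

```bash
python3 - <<'E'
from h import *
go((.370,.211,.20),-12.4)
E
```

```text
xyz [-0.1208 -0.5484  0.0008] rot [ 0.0052 -0.0047  0.2486] now [ 0.5084 -0.3332  0.2044] yaw 1.8451662240637374
```

Call:
{"method": "carry_out", "body": {"plan": [{"rot":[0,0,0.02],"xyz":[-0.003,-0.015,0],"grip":255},{"rot":[0,0,0.04],"xyz":[-0.01,-0.045,0],"grip":255},{"rot":[0,0,0.08],"xyz":[-0.019,-0.085,0],"grip":255},{"rot":[0,0,0.12],"xyz":[-0.028,-0.125,0],"grip":255},{"rot":[0,0,0.15],"xyz":[-0.037,-0.165,0],"grip":255},{"rot":[0,0,0.18],"xyz":[-0.046,-0.205,0],"grip":255},{"rot":[0,0,0.22],"xyz":[-0.055,-0.245,0],"grip":255},{"rot":[0,0,0.25],"xyz":[-0.064,-0.285,0],"grip":255}]}}

```text
clock: 5.75
tool_pos: [0.4331, -0.0475, 0.2002]
eef_rot: [0.994, -0.11, -0.0, 0.001]
contact_force: [0.9, 1.1, -0.3]
opening: 0.119
finger_force: 55.0
```

```bash
python3 - <<'E'
from h import *
go((.370,.211,.18),-12.4)
E
```

```text
xyz [-0.118  -0.2385  0.0196] rot [ 0.0023 -0.     -0.0034] now [ 0.4331 -0.0475  0.2002] yaw -12.592099381093432
```

Call:
{"method": "carry_out", "body": {"plan": [{"rot":[0,0,0],"xyz":[-0.018,-0.036,0.003],"grip":255},{"rot":[0,0,0],"xyz":[-0.036,-0.072,0.006],"grip":255},{"rot":[0,0,0],"xyz":[-0.054,-0.108,0.009],"grip":255},{"rot":[0,0,0],"xyz":[-0.072,-0.145,0.012],"grip":255},{"rot":[0,0,0],"xyz":[-0.09,-0.181,0.015],"grip":255},{"rot":[0,0,0],"xyz":[-0.106,-0.213,0.017],"grip":255},{"rot":[0,0,0],"xyz":[-0.114,-0.23,0.019],"grip":255},{"rot":[0,0,0],"xyz":[-0.118,-0.238,0.02],"grip":255}]}}

```text
clock: 6.42
tool_pos: [0.3689, 0.212, 0.1791]
eef_rot: [0.994, -0.105, -0.0, 0.001]
contact_force: [-0.4, 0.7, -0.9]
opening: 0.118
finger_force: 55.0
```

```bash
python3 - <<'E'
from h import *
for i in range(3):
    s=r.get_state(); im=r.snapshot("wrist"); print(s["tool_pos"],s["eef_rot"])
s=r.get_state(); print(s["tool_pos"],s["qd"].round(3),s["q"],s["opening"])
cv2.imwrite("pics/w3.png",cv2.cvtColor(im,cv2.COLOR_RGB2BGR))
d=np.array([.9767,-.2147,0]); go(np.array([.4865,.1855,.1198])-.100*d,-12.4)
E
```

```text
[0.3689 0.212  0.1791] [ 0.9944 -0.1054 -0.0005  0.001 ]
[0.369  0.2119 0.1791] [ 0.9944 -0.1055 -0.0006  0.0009]
[0.3699 0.2097 0.1795] [ 0.9943 -0.1069  0.      0.0013]
[0.3705 0.2081 0.1798] [ 0.036 -0.012  0.02   0.011  0.002 -0.001  0.001] [-0.985   0.6329  0.5897  2.2288 -0.7666  0.4895 -1.5734] 0.11389820392106972
xyz [ 0.0181 -0.0031  0.06  ] rot [ 0.003  -0.0011 -0.0008] now [0.3705 0.2081 0.1798] yaw -12.446615193450953
```

View pics/w3.png

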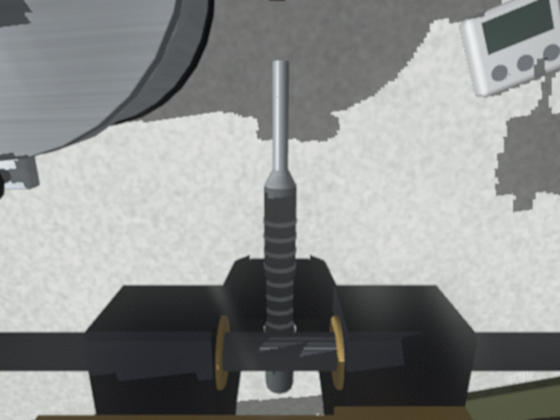

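The punch is held straight: tip at (280.5,60), shoulder at (280,180); the hinge is still out of the top of the frame. I'll move closer before judging the alignment.

```bash
python3 - <<'E'
from h import *
p=r.camera_params("wrist");H=p["hand_eye"]
def tool(uv,z):
    d=H[:3,:3]@np.array([(uv[0]-p["cx"])/p["fx"],(uv[1]-p["cy"])/p["fy"],1]); return H[:3,3]+d*(z-H[2,3])/d[2]
print("tip",tool((280.5,60),-.014),"shoulder",tool((280,182),-.014),tool((280,170),-.014))
d=np.array([.9767,-.2147,0]); go(np.array([.4865,.1855,.1198])-.096*d,-12.4)
E
```

```text
tip [ 0.0855 -0.001  -0.014 ] shoulder [ 0.0442 -0.0012 -0.014 ] [ 0.0486 -0.0012 -0.014 ]
xyz [ 0.0221 -0.0031  0.06  ] rot [ 0.003  -0.0011 -0.0008] now [0.3705 0.2081 0.1798] yaw -12.446615193450953
```

Call:
{"method": "carry_out", "body": {"plan": [{"rot":[0.003,-0.001,0],"xyz":[0.003,-0.001,0.015],"grip":255},{"rot":[0.003,-0.001,0],"xyz":[0.008,-0.002,0.03],"grip":255},{"rot":[0.003,-0.001,0],"xyz":[0.013,-0.003,0.045],"grip":255},{"rot":[0.003,-0.001,0],"xyz":[0.018,-0.003,0.055],"grip":255},{"rot":[0.003,-0.001,0],"xyz":[0.022,-0.003,0.06],"grip":255},{"rot":[0.003,-0.001,0],"xyz":[0.022,-0.003,0.06],"grip":255},{"rot":[0.003,-0.001,0],"xyz":[0.022,-0.003,0.06],"grip":255},{"rot":[0.003,-0.001,0],"xyz":[0.022,-0.003,0.06],"grip":255}]}}

```text
clock: 7.23
tool_pos: [0.3927, 0.2062, 0.1205]
eef_rot: [0.994, -0.109, 0.0, -0.001]
contact_force: [-0.3, 0.1, -0.7]
opening: 0.115
finger_force: 55.0
```

```bash
python3 - <<'E'
from h import *
for i in range(4):
    s=r.get_state(); im=r.snapshot("wrist"); print(s["tool_pos"],s["eef_rot"])
cv2.imwrite("pics/w4.png",cv2.resize(cv2.cvtColor(im,cv2.COLOR_RGB2BGR)[0:120,200:360],(800,600),interpolation=cv2.INTER_CUBIC))
E
```

```text
[0.3927 0.2062 0.1205] [ 0.994  -0.1091  0.0001 -0.0006]
[0.3925 0.2066 0.1205] [ 0.9941 -0.1087  0.0001 -0.0007]
[0.3925 0.2069 0.1205] [ 0.9941 -0.1085  0.0001 -0.0008]
[0.3924 0.2071 0.1205] [ 0.9941 -0.1083  0.0001 -0.0008]
```

View pics/w4.png

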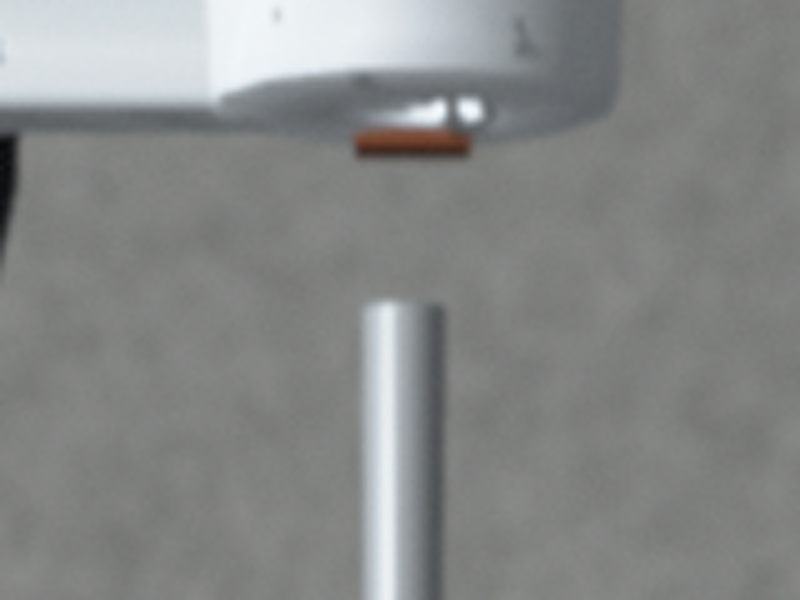

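The crop shows the punch nose at x≈403 (tip y≈302), the lug face from x 220–620 (centre ≈418, rim to y≈140), and a brown strip at x 357–470, y 130–158. I'll check the pixels of that strip numerically.

```bash
python3 - <<'E'
from h import *
for i in range(3):
    s=r.get_state(); im=r.snapshot("wrist")
cv2.imwrite("pics/w5.png",cv2.cvtColor(im,cv2.COLOR_RGB2BGR)); np.save("pics/w5s.npy",np.r_[s["tool_pos"],s["eef_rot"]])
for v in range(12,36,2): print(v,*["%d,%d,%d"%tuple(im[v,u]) for u in range(266,300,3)])
def brown(i,n):
    i=i.astype(int); m=(i[...,0]-i[...,2]>40)&(i[...,0]>60)&(i[...,0]-i[...,1]>20); ys,xs=np.nonzero(m); return n,len(xs),sorted(zip(xs,ys))[:40]
a=cv2.imread("pics/side0.png")[...,::-1]; print(brown(a[140:170,195:240],"side"))
a=cv2.imread("pics/w1.png")[...,::-1]; print(brown(a[50:130,240:370],"w1"))
print(s["tool_pos"])
E
```

```text
12 229,235,238 223,228,232 209,219,224 203,212,218 195,204,210 188,196,202 182,189,196 174,182,187 167,174,178 161,167,174 156,162,168 149,155,161
14 163,171,175 151,158,162 129,133,138 134,140,144 140,146,150 138,143,148 133,139,143 131,138,141 130,135,140 127,133,138 127,131,136 124,130,134
16 123,128,132 112,117,120 102,106,109 103,106,110 113,119,123 113,118,122 112,117,121 111,115,119 110,116,119 111,114,119 112,116,120 108,113,116
18 107,110,116 106,110,113 104,108,112 100,104,109 103,107,111 105,109,113 102,107,111 105,109,113 111,114,119 130,135,139 115,120,125 104,108,113
20 99,102,106 102,106,109 106,111,114 104,108,112 118,123,126 129,136,139 157,163,168 205,213,220 154,162,166 229,236,239 194,202,208 102,107,111
22 97,99,103 102,106,110 115,120,125 124,130,133 163,171,176 192,199,206 221,229,232 237,242,246 115,119,123 216,226,232 196,205,210 109,113,117
24 103,107,110 104,108,112 109,112,115 121,122,126 141,139,140 154,153,155 169,169,170 177,179,183 100,99,100 119,126,128 115,121,124 120,126,128
26 110,114,117 108,111,114 118,89,79 122,83,70 123,82,65 124,81,62 124,81,63 123,85,70 111,76,62 102,78,68 100,103,106 107,112,115
28 119,122,123 116,119,119 94,62,47 92,55,37 91,54,36 92,55,39 93,56,39 91,55,38 89,55,38 92,57,43 113,116,116 114,117,117
30 129,131,129 127,128,127 82,70,66 75,64,59 73,62,58 73,62,58 71,61,57 71,61,54 71,60,53 83,71,66 126,128,125 128,129,128
32 129,131,129 129,130,129 125,126,124 124,124,122 121,121,121 122,123,121 121,122,120 119,120,118 122,123,121 122,122,121 126,128,127 128,129,127
34 128,130,128 128,129,127 129,131,128 128,130,128 126,126,124 127,128,127 128,128,128 127,129,127 128,130,127 128,129,127 126,128,126 128,129,127
('side', 0, [])
('w1', 0, [])
[0.3924 0.2072 0.1202]
```

```bash
python3 - <<'E'
from h import *
im=cv2.cvtColor(cv2.imread("pics/w5.png"),cv2.COLOR_BGR2GRAY).astype(float)
for v in range(0,26,3): print(v,"right",im[v,314:332].astype(int),"left",im[v,234:252].astype(int))
for v in range(56,125,8): 
    row=im[v,266:296]; g=np.abs(np.gradient(row)); 
    l=np.average(np.arange(266,278),weights=g[:12]**2); rr=np.average(np.arange(284,296),weights=g[18:]**2); print(v,l,rr,(l+rr)/2)
E
```

```text
0 right [111 109 108 107 105 105 106 105 107 106 110 118 123 124 125 125 127 127] left [216 216 216 216 216 214 216 224 237 241 241 242 242 242 242 243 244 244]
3 right [108 110 108 107 106 106 106 106 106 105 110 116 120 123 123 124 127 128] left [217 217 218 217 218 216 215 222 237 241 240 241 241 242 243 244 244 243]
6 right [107 107 108 108 106 108 105 105 103 108 112 119 123 124 122 125 126 126] left [219 219 219 220 220 219 214 218 235 242 241 241 241 242 244 243 244 243]
9 right [110 108 106 106 108 106 106 106 105 104 110 120 124 123 123 126 125 126] left [224 224 224 225 225 224 220 222 236 241 241 242 242 243 244 243 242 242]
12 right [106 104 106 108 106 107 105 105 105 109 112 121 124 122 122 124 125 126] left [221 223 223 222 222 222 223 228 236 240 240 240 242 243 243 241 241 241]
15 right [107 105 105 103 106 104 104 102 102 105 113 121 124 125 124 124 126 125] left [221 222 221 221 221 220 221 224 232 238 240 240 241 241 240 237 232 226]
18 right [103 103 104 103 101 102 100 101 102 109 119 125 127 126 126 126 127 127] left [207 206 206 207 206 205 205 208 217 218 198
[... 179 characters left out ...]
127 125 121]
24 right [105 107 110 114 117 122 124 124 125 123 124 123 123 123 125 123 123 125] left [103  98  99  99 100 100 100 101 102 102 103 106 108 109 110 112 108 107]
56 270.1666666666667 290.36842105263156 280.2675438596491
64 273.2418482460207 286.93441108545034 280.08812966573555
72 273.34663515016683 287.03569023569025 280.1911626929285
80 273.3745899194751 286.82472372140836 280.09965682044174
88 273.3510737628385 286.8874613371401 280.11926754998933
96 273.43621553884714 286.86066763425254 280.14844158654984
104 273.5011974454497 286.8863579474343 280.193777696442
112 273.366067146283 286.6553802008608 280.0107236735719
120 273.54615991583375 286.6906880189798 280.1184239674068
```

Call:
{"method": "carry_out", "body": {"plan": [{"rot":[0,0,0],"xyz":[0.003,0.0008,0.0005],"grip":255},{"rot":[0,0,0],"xyz":[0.006,0.0008,0.0005],"grip":255},{"rot":[0,0,0],"xyz":[0.0075,0.0008,0.0005],"grip":255},{"rot":[0,0,0],"xyz":[0.0085,0.0008,0.0005],"grip":255},{"rot":[0,0,0],"xyz":[0.009,0.0008,0.0005],"grip":255},{"rot":[0,0,0],"xyz":[0.009,0.0008,0.0005],"grip":255},{"rot":[0,0,0],"xyz":[0.009,0.0008,0.0005],"grip":255}]}}

```text
clock: 8.17
tool_pos: [0.401, 0.2042, 0.1194]
eef_rot: [0.994, -0.108, -0.0, -0.001]
contact_force: [-0.4, 0.6, 0.5]
opening: 0.12
finger_force: 55.0
```

```bash
python3 - <<'E'
from h import *
for i in range(2):
    s=r.get_state(); im=r.snapshot("wrist")
print(s["tool_pos"],s["eef_rot"],s["contact_force"])
g=im.mean(2)
for v in (3,9,15): print(v,g[v,312:332].astype(int))
for v in (40,60,75): print(v,g[v,266:294].astype(int))
print("along u=280", [(v,int(g[v,280])) for v in range(26,64,2)])
b=im.astype(int); m=(b[...,0]-b[...,2]>25)&(b[...,0]-b[...,1]>15); m[100:]=0; ys,xs=np.nonzero(m[:,200:360]); print("brown",xs.min()+200,xs.max()+200,np.median(xs)+200,ys.min(),ys.max()) if len(xs) else 0
cv2.imwrite("pics/w6.png",im[...,::-1])
E
```

```text
[0.4009 0.2043 0.1194] [ 0.9941 -0.1084 -0.0003 -0.0006] [ 0.3844 -0.1823 -0.4491]
3 [118 115 115 112 112 110 111 110 110 118 130 135 135 134 134 134 136 135
 135 133]
9 [119 116 114 112 110 108 108 108 110 117 129 134 134 135 136 136 134 135
 134 133]
15 [117 117 113 113 112 109 107 106 110 117 124 126 130 128 129 130 130 132
 134 133]
40 [243 242 242 241 239 238 236 234 233 231 228 227 224 222 219 217 215 210
 207 204 201 198 194 190 188 184 180 176]
60 [136 136 135 136 136 137 141 151 159 168 180 187 183 168 157 149 143 135
 127 123 119 118 122 128 134 133 131 132]
75 [133 135 134 136 137 140 157 183 198 216 231 237 227 196 177 163 149 135
 119 105  92  86  95 116 129 129 129 128]
along u=280 [(26, 217), (28, 217), (30, 217), (32, 217), (34, 217), (36, 219), (38, 221), (40, 219), (42, 215), (44, 211), (46, 177), (48, 129), (50, 188), (52, 213), (54, 117), (56, 71), (58, 99), (60, 157), (62, 178)]
brown 268 290 279.0 54 57
```

Call:
{"method": "carry_out", "body": {"plan": [{"rot":[0,0,0],"xyz":[0.001,0,0],"grip":255},{"rot":[0,0,0],"xyz":[0.002,0,0],"grip":255},{"rot":[0,0,0],"xyz":[0.0025,0,0],"grip":255},{"rot":[0,0,0],"xyz":[0.003,0,0],"grip":255},{"rot":[0,0,0],"xyz":[0.0035,0,0],"grip":255},{"rot":[0,0,0],"xyz":[0.004,0,0],"grip":255},{"rot":[0,0,0],"xyz":[0.0045,0,0],"grip":255},{"rot":[0,0,0],"xyz":[0.0045,0,0],"grip":255}]}}

```text
clock: 8.93
tool_pos: [0.4056, 0.2033, 0.1194]
eef_rot: [0.994, -0.108, -0.0, -0.001]
contact_force: [-0.1, -0.3, -0.8]
opening: 0.118
finger_force: 55.0
```

```bash
python3 - <<'E'
from h import *
s=r.get_state(); print(s["tool_pos"],s["contact_force"],s["eef_rot"])
E
```

```text
[0.4056 0.2033 0.1194] [-0.0731 -0.2664 -0.7663] [ 0.9941 -0.1084 -0.0001 -0.0006]
```

Call:
{"method": "carry_out", "body": {"plan": [{"rot":[0,0,0],"xyz":[0.0002,0,0],"grip":255},{"rot":[0,0,0],"xyz":[0.0004,0,0],"grip":255},{"rot":[0,0,0],"xyz":[0.0006,0,0],"grip":255},{"rot":[0,0,0],"xyz":[0.0008,0,0],"grip":255},{"rot":[0,0,0],"xyz":[0.00095,0,0],"grip":255},{"rot":[0,0,0],"xyz":[0.0011,0,0],"grip":255},{"rot":[0,0,0],"xyz":[0.00125,0,0],"grip":255},{"rot":[0,0,0],"xyz":[0.0014,0,0],"grip":255}]}}

```text
clock: 9.6
tool_pos: [0.4068, 0.203, 0.1195]
eef_rot: [0.994, -0.108, -0.0, -0.001]
contact_force: [0.6, -0.8, 0.2]
opening: 0.122
finger_force: 55.0
```

Call:
{"method": "carry_out", "body": {"plan": [{"rot":[0,0,0],"xyz":[0.00015,0,0],"grip":255},{"rot":[0,0,0],"xyz":[0.0003,0,0],"grip":255},{"rot":[0,0,0],"xyz":[0.00045,0,0],"grip":255},{"rot":[0,0,0],"xyz":[0.0006,0,0],"grip":255},{"rot":[0,0,0],"xyz":[0.00075,0,0],"grip":255},{"rot":[0,0,0],"xyz":[0.0009,0,0],"grip":255},{"rot":[0,0,0],"xyz":[0.00105,0,0],"grip":255},{"rot":[0,0,0],"xyz":[0.0012,0,0],"grip":255}]}}

```text
clock: 10.27
tool_pos: [0.4074, 0.2028, 0.1193]
eef_rot: [0.994, -0.108, -0.001, -0.001]
contact_force: [-2.3, 0.5, -0.7]
opening: 0.114
finger_force: 55.0
```

Call:
{"method": "carry_out", "body": {"plan": [{"rot":[0,0,0],"xyz":[0.0001,0,0],"grip":255},{"rot":[0,0,0],"xyz":[0.0002,0,0],"grip":255},{"rot":[0,0,0],"xyz":[0.0003,0,0],"grip":255},{"rot":[0,0,0],"xyz":[0.0004,0,0],"grip":255},{"rot":[0,0,0],"xyz":[0.0005,0,0],"grip":255},{"rot":[0,0,0],"xyz":[0.0006,0,0],"grip":255},{"rot":[0,0,0],"xyz":[0.0007,0,0],"grip":255},{"rot":[0,0,0],"xyz":[0.0008,0,0],"grip":255}]}}

```text
clock: 10.93
tool_pos: [0.4075, 0.2027, 0.1193]
eef_rot: [0.994, -0.108, -0.001, -0.001]
contact_force: [-5.3, 0.6, -0.2]
opening: 0.119
finger_force: 55.0
```

Call:
{"method": "carry_out", "body": {"plan": [{"rot":[0,0,0],"xyz":[0.0002,0,0],"grip":255},{"rot":[0,0,0],"xyz":[0.0004,0,0],"grip":255},{"rot":[0,0,0],"xyz":[0.0006,0,0],"grip":255},{"rot":[0,0,0],"xyz":[0.0008,0,0],"grip":255},{"rot":[0,0,0],"xyz":[0.001,0,0],"grip":255},{"rot":[0,0,0],"xyz":[0.0012,0,0],"grip":255},{"rot":[0,0,0],"xyz":[0.0014,0,0],"grip":255},{"rot":[0,0,0],"xyz":[0.0016,0,0],"grip":255}]}}

```text
clock: 11.6
tool_pos: [0.4076, 0.2026, 0.119]
eef_rot: [0.994, -0.108, -0.003, -0.001]
contact_force: [-6.9, 2.5, -0.7]
opening: 0.118
finger_force: 55.0
```

Call:
{"method": "carry_out", "body": {"plan": [{"rot":[0,0,0],"xyz":[0.00015,0,0],"grip":255},{"rot":[0,0,0],"xyz":[0.0003,0,0],"grip":255},{"rot":[0,0,0],"xyz":[0.00045,0,0],"grip":255},{"rot":[0,0,0],"xyz":[0.0006,0,0],"grip":255},{"rot":[0,0,0],"xyz":[0.00075,0,0],"grip":255},{"rot":[0,0,0],"xyz":[0.0009,0,0],"grip":255},{"rot":[0,0,0],"xyz":[0.00105,0,0],"grip":255},{"rot":[0,0,0],"xyz":[0.0012,0,0],"grip":255}]}}

```text
clock: 12.27
tool_pos: [0.4076, 0.2025, 0.1189]
eef_rot: [0.994, -0.107, -0.004, -0.001]
contact_force: [-9.7, 2.7, 0.2]
opening: 0.118
finger_force: 55.0
```

Call:
{"method": "carry_out", "body": {"plan": [{"rot":[0,0,0],"xyz":[0.00012,0,0],"grip":255},{"rot":[0,0,0],"xyz":[0.00024,0,0],"grip":255},{"rot":[0,0,0],"xyz":[0.00036,0,0],"grip":255},{"rot":[0,0,0],"xyz":[0.00048,0,0],"grip":255},{"rot":[0,0,0],"xyz":[0.0006,0,0],"grip":255},{"rot":[0,0,0],"xyz":[0.00072,0,0],"grip":255},{"rot":[0,0,0],"xyz":[0.00084,0,0],"grip":255},{"rot":[0,0,0],"xyz":[0.00096,0,0],"grip":255}]}}

```text
clock: 12.93
tool_pos: [0.4076, 0.2024, 0.1187]
eef_rot: [0.994, -0.107, -0.005, -0.001]
contact_force: [-10.0, 2.2, 0.8]
opening: 0.12
finger_force: 55.0
```

Call:
{"method": "carry_out", "body": {"plan": [{"rot":[0,0.002,0],"xyz":[0.0002,0,-0.0002],"grip":255},{"rot":[0,0.004,0],"xyz":[0.0004,0,-0.0004],"grip":255},{"rot":[0,0.006,0],"xyz":[0.0006,0,-0.0006],"grip":255},{"rot":[0,0.008,0],"xyz":[0.0008,0,-0.0008],"grip":255},{"rot":[0,0.01,0],"xyz":[0.001,0,-0.001],"grip":255},{"rot":[0,0.012,0],"xyz":[0.0012,0,-0.0011],"grip":255},{"rot":[0,0.013,0],"xyz":[0.0014,0,-0.0011],"grip":255},{"rot":[0,0.014,0],"xyz":[0.0016,0,-0.0011],"grip":255}]}}

```text
clock: 13.6
tool_pos: [0.4078, 0.2022, 0.1195]
eef_rot: [0.994, -0.107, 0.001, 0.0]
contact_force: [-13.0, 3.3, -0.3]
opening: 0.117
finger_force: 55.0
```

Call:
{"method": "carry_out", "body": {"plan": [{"rot":[0,0,0],"xyz":[0.00015,0,0],"grip":255},{"rot":[0,0,0],"xyz":[0.0003,0,0],"grip":255},{"rot":[0,0,0],"xyz":[0.00045,0,0],"grip":255},{"rot":[0,0,0],"xyz":[0.0006,0,0],"grip":255},{"rot":[0,0,0],"xyz":[0.00075,0,0],"grip":255},{"rot":[0,0,0],"xyz":[0.0009,0,0],"grip":255},{"rot":[0,0,0],"xyz":[0.00105,0,0],"grip":255},{"rot":[0,0,0],"xyz":[0.0012,0,0],"grip":255}]}}

```text
clock: 14.27
tool_pos: [0.408, 0.2021, 0.1194]
eef_rot: [0.994, -0.107, -0.0, 0.0]
contact_force: [-14.1, 4.1, -0.9]
opening: 0.119
finger_force: 55.0
```

```bash
python3 - <<'E'
from h import *
s=r.get_state(); print(s["tool_pos"],s["contact_force"],s["eef_rot"],s["moment"])
E
```

```text
[0.408  0.2021 0.1194] [-14.1237   4.0679  -0.903 ] [ 0.9943 -0.1067 -0.0004  0.0003] [0.6761 2.9554 0.0102]
```

Call:
{"method": "carry_out", "body": {"plan": [{"rot":[0,0.001,0],"xyz":[0.00015,0,0],"grip":255},{"rot":[0,0.002,0],"xyz":[0.0003,0,0],"grip":255},{"rot":[0,0.003,0],"xyz":[0.00045,0,-0.0001],"grip":255},{"rot":[0,0.003,0],"xyz":[0.0006,0,-0.0001],"grip":255},{"rot":[0,0.003,0],"xyz":[0.00075,0,-0.0002],"grip":255},{"rot":[0,0.003,0],"xyz":[0.0009,0,-0.0002],"grip":255},{"rot":[0,0.003,0],"xyz":[0.00105,0,-0.0003],"grip":255},{"rot":[0,0.003,0],"xyz":[0.0012,0,-0.0003],"grip":255}]}}

```text
clock: 14.93
tool_pos: [0.4083, 0.202, 0.1195]
eef_rot: [0.994, -0.107, 0.0, 0.001]
contact_force: [-13.8, 3.3, -1.1]
opening: 0.115
finger_force: 55.0
```

Call:
{"method": "carry_out", "body": {"plan": [{"rot":[0,0,0],"xyz":[0.00015,0,0],"grip":255},{"rot":[0,0,0],"xyz":[0.0003,0,0],"grip":255},{"rot":[0,0,0],"xyz":[0.00045,0,0],"grip":255},{"rot":[0,0,0],"xyz":[0.0006,0,0],"grip":255},{"rot":[0,0,0],"xyz":[0.00075,0,0],"grip":255},{"rot":[0,0,0],"xyz":[0.0009,0,0],"grip":255},{"rot":[0,0,0],"xyz":[0.00105,0,0],"grip":255},{"rot":[0,0,0],"xyz":[0.0012,0,0],"grip":255}]}}

```text
clock: 15.6
tool_pos: [0.4088, 0.2018, 0.1194]
eef_rot: [0.994, -0.106, -0.0, 0.001]
contact_force: [-15.4, 3.7, -1.1]
opening: 0.117
finger_force: 55.0
```

Call:
{"method": "carry_out", "body": {"plan": [{"rot":[0,0.001,0],"xyz":[0.00015,0,0],"grip":255},{"rot":[0,0.001,0],"xyz":[0.0003,0,0],"grip":255},{"rot":[0,0.001,0],"xyz":[0.00045,0,0],"grip":255},{"rot":[0,0.001,0],"xyz":[0.0006,0,0],"grip":255},{"rot":[0,0.001,0],"xyz":[0.00075,0,0],"grip":255},{"rot":[0,0.001,0],"xyz":[0.0009,0,0],"grip":255},{"rot":[0,0.001,0],"xyz":[0.00105,0,0],"grip":255},{"rot":[0,0.001,0],"xyz":[0.0012,0,0],"grip":255}]}}

```text
clock: 16.27
tool_pos: [0.4094, 0.2016, 0.1193]
eef_rot: [0.994, -0.106, -0.001, 0.001]
contact_force: [-17.1, 3.8, -0.0]
opening: 0.117
finger_force: 55.0
```

```bash
python3 - <<'E'
from h import *
s=r.get_state(); print(s["tool_pos"],s["contact_force"],s["eef_rot"],s["moment"],np.linalg.norm(s["tool_pos"][:2]-[.4074,.2028]))
E
```

```text
[0.4094 0.2016 0.1193] [-17.0746   3.8388  -0.0206] [ 0.9943 -0.1063 -0.0005  0.0006] [ 0.7786  3.5772 -0.0096] 0.002337134518020612
```

Call:
{"method": "carry_out", "body": {"plan": [{"rot":[0,0.001,0],"xyz":[0.00014,-0.0001,0],"grip":255},{"rot":[0,0.001,0],"xyz":[0.00028,-0.0002,0],"grip":255},{"rot":[0,0.001,0],"xyz":[0.00042,-0.0003,0],"grip":255},{"rot":[0,0.001,0],"xyz":[0.00056,-0.0004,0],"grip":255},{"rot":[0,0.001,0],"xyz":[0.0007,-0.0005,0],"grip":255},{"rot":[0,0.001,0],"xyz":[0.00084,-0.0006,0],"grip":255},{"rot":[0,0.001,0],"xyz":[0.00098,-0.0006,-0.0001],"grip":255},{"rot":[0,0.001,0],"xyz":[0.00112,-0.0006,-0.0001],"grip":255}]}}

```text
clock: 16.93
tool_pos: [0.4102, 0.2016, 0.1194]
eef_rot: [0.994, -0.107, -0.0, 0.001]
contact_force: [-18.3, 4.5, -0.7]
opening: 0.117
finger_force: 55.0
```

Call:
{"method": "carry_out", "body": {"plan": [{"rot":[0,0,0],"xyz":[0.00013,0,0],"grip":255},{"rot":[0,0,0],"xyz":[0.00026,0,0],"grip":255},{"rot":[0,0,0],"xyz":[0.00039,0,0],"grip":255},{"rot":[0,0,0],"xyz":[0.00052,0,0],"grip":255},{"rot":[0,0,0],"xyz":[0.00065,0,0],"grip":255},{"rot":[0,0,0],"xyz":[0.00078,0,0],"grip":255},{"rot":[0,0,0],"xyz":[0.00091,0,0],"grip":255},{"rot":[0,0,0],"xyz":[0.00104,0,0],"grip":255}]}}

```text
clock: 17.6
tool_pos: [0.411, 0.2015, 0.1193]
eef_rot: [0.994, -0.106, -0.001, 0.001]
contact_force: [-17.8, 3.0, 0.2]
opening: 0.119
finger_force: 55.0
```

Call:
{"method": "carry_out", "body": {"plan": [{"rot":[0,0.001,0],"xyz":[0.00013,0,0],"grip":255},{"rot":[0,0.001,0],"xyz":[0.00026,0,0],"grip":255},{"rot":[0,0.001,0],"xyz":[0.00039,0,0],"grip":255},{"rot":[0,0.001,0],"xyz":[0.00052,0,0],"grip":255},{"rot":[0,0.001,0],"xyz":[0.00065,0,0],"grip":255},{"rot":[0,0.001,0],"xyz":[0.00078,0,0],"grip":255},{"rot":[0,0.001,0],"xyz":[0.00091,0,0],"grip":255},{"rot":[0,0.001,0],"xyz":[0.00104,0,0],"grip":255}]}}

```text
clock: 18.27
tool_pos: [0.4118, 0.2013, 0.1193]
eef_rot: [0.994, -0.106, -0.0, 0.001]
contact_force: [-17.6, 3.3, -0.2]
opening: 0.123
finger_force: 55.0
```

```bash
python3 - <<'E'
from h import *
s=r.get_state(); print(s["tool_pos"],s["contact_force"],s["eef_rot"],s["moment"],np.linalg.norm(s["tool_pos"][:2]-[.4074,.2028]))
E
```

```text
[0.4118 0.2013 0.1193] [-17.5606   3.2727  -0.1775] [ 0.9943 -0.1064 -0.0003  0.0009] [ 0.7372  3.7072 -0.0794] 0.004697512869472382
```

Call:
{"method": "carry_out", "body": {"plan": [{"rot":[0,0,0],"xyz":[0.00014,-0.0001,0],"grip":255},{"rot":[0,0,0],"xyz":[0.00028,-0.0002,0],"grip":255},{"rot":[0,0,0],"xyz":[0.00042,-0.0003,0],"grip":255},{"rot":[0,0,0],"xyz":[0.00056,-0.0003,0],"grip":255},{"rot":[0,0,0],"xyz":[0.0007,-0.0003,0],"grip":255},{"rot":[0,0,0],"xyz":[0.00084,-0.0003,0],"grip":255},{"rot":[0,0,0],"xyz":[0.00098,-0.0003,0],"grip":255},{"rot":[0,0,0],"xyz":[0.00112,-0.0003,0],"grip":255}]}}

```text
clock: 18.93
tool_pos: [0.4127, 0.2012, 0.1193]
eef_rot: [0.994, -0.107, -0.001, 0.001]
contact_force: [-18.3, 2.6, -0.8]
opening: 0.115
finger_force: 55.0
```

Call:
{"method": "carry_out", "body": {"plan": [{"rot":[0,0,0],"xyz":[0.00014,0,0],"grip":255},{"rot":[0,0,0],"xyz":[0.00028,0,0],"grip":255},{"rot":[0,0,0],"xyz":[0.00042,0,0],"grip":255},{"rot":[0,0,0],"xyz":[0.00056,0,0],"grip":255},{"rot":[0,0,0],"xyz":[0.0007,0,0],"grip":255},{"rot":[0,0,0],"xyz":[0.00084,0,0],"grip":255},{"rot":[0,0,0],"xyz":[0.00098,0,0],"grip":255},{"rot":[0,0,0],"xyz":[0.00112,0,0],"grip":255}]}}

```text
clock: 19.6
tool_pos: [0.4136, 0.2011, 0.1193]
eef_rot: [0.994, -0.106, -0.001, 0.001]
contact_force: [-17.9, 3.4, -1.0]
opening: 0.116
finger_force: 55.0
```

Call:
{"method": "carry_out", "body": {"plan": [{"rot":[0,0.001,0],"xyz":[0.00014,0,0],"grip":255},{"rot":[0,0.001,0],"xyz":[0.00028,0,0],"grip":255},{"rot":[0,0.001,0],"xyz":[0.00042,0,0],"grip":255},{"rot":[0,0.001,0],"xyz":[0.00056,0,0],"grip":255},{"rot":[0,0.001,0],"xyz":[0.0007,0,0],"grip":255},{"rot":[0,0.001,0],"xyz":[0.00084,0,0],"grip":255},{"rot":[0,0.001,0],"xyz":[0.00098,0,0],"grip":255},{"rot":[0,0.001,0],"xyz":[0.00112,0,0],"grip":255}]}}

```text
clock: 20.27
tool_pos: [0.4146, 0.2008, 0.1192]
eef_rot: [0.994, -0.106, -0.0, 0.001]
contact_force: [-19.4, 2.9, -0.7]
opening: 0.117
finger_force: 55.0
```

Call:
{"method": "carry_out", "body": {"plan": [{"rot":[0,0,0],"xyz":[0.00014,0,0],"grip":255},{"rot":[0,0,0],"xyz":[0.00028,0,0],"grip":255},{"rot":[0,0,0],"xyz":[0.00042,0,0],"grip":255},{"rot":[0,0,0],"xyz":[0.00056,0,0],"grip":255},{"rot":[0,0,0],"xyz":[0.0007,0,0],"grip":255},{"rot":[0,0,0],"xyz":[0.00084,0,0],"grip":255},{"rot":[0,0,0],"xyz":[0.00098,0,0],"grip":255},{"rot":[0,0,0],"xyz":[0.00112,0,0],"grip":255}]}}

```text
clock: 20.93
tool_pos: [0.4155, 0.2006, 0.1192]
eef_rot: [0.994, -0.106, -0.001, 0.001]
contact_force: [-19.1, 3.8, -0.4]
opening: 0.119
finger_force: 55.0
```

```bash
python3 - <<'E'
from h import *
s=r.get_state(); print(s["tool_pos"],s["contact_force"],s["eef_rot"],s["moment"],np.linalg.norm(s["tool_pos"][:2]-[.4074,.2028]))
E
```

```text
[0.4155 0.2006 0.1192] [-19.0756   3.8478  -0.4391] [ 0.9943 -0.1064 -0.0006  0.001 ] [ 0.741   3.9563 -0.0454] 0.00843427300458826
```

Call:
{"method": "carry_out", "body": {"plan": [{"rot":[0,0,0],"xyz":[0.00014,-0.0001,0],"grip":255},{"rot":[0,0,0],"xyz":[0.00028,-0.0002,0],"grip":255},{"rot":[0,0,0],"xyz":[0.00042,-0.0003,0],"grip":255},{"rot":[0,0,0],"xyz":[0.00056,-0.0003,0],"grip":255},{"rot":[0,0,0],"xyz":[0.0007,-0.0003,0],"grip":255},{"rot":[0,0,0],"xyz":[0.00084,-0.0003,0],"grip":255},{"rot":[0,0,0],"xyz":[0.00098,-0.0003,0],"grip":255},{"rot":[0,0,0],"xyz":[0.00112,-0.0003,0],"grip":255}]}}

```text
clock: 21.6
tool_pos: [0.4166, 0.2006, 0.1192]
eef_rot: [0.994, -0.106, -0.001, 0.001]
contact_force: [-19.0, 3.4, -0.3]
opening: 0.117
finger_force: 55.0
```

Call:
{"method": "carry_out", "body": {"plan": [{"rot":[0,0.001,0],"xyz":[0.00014,0,0],"grip":255},{"rot":[0,0.001,0],"xyz":[0.00028,0,0],"grip":255},{"rot":[0,0.001,0],"xyz":[0.00042,0,0],"grip":255},{"rot":[0,0.001,0],"xyz":[0.00056,0,0],"grip":255},{"rot":[0,0.001,0],"xyz":[0.0007,0,0],"grip":255},{"rot":[0,0.001,0],"xyz":[0.00084,0,0],"grip":255},{"rot":[0,0.001,0],"xyz":[0.00098,0,0],"grip":255},{"rot":[0,0.001,0],"xyz":[0.00112,0,0],"grip":255}]}}

```text
clock: 22.27
tool_pos: [0.4177, 0.2004, 0.1192]
eef_rot: [0.994, -0.106, -0.0, 0.001]
contact_force: [-18.7, 2.7, -0.8]
opening: 0.117
finger_force: 55.0
```

Call:
{"method": "carry_out", "body": {"plan": [{"rot":[0,0,0],"xyz":[0.00013,0,0],"grip":255},{"rot":[0,0,0],"xyz":[0.00026,0,0],"grip":255},{"rot":[0,0,0],"xyz":[0.00039,0,0],"grip":255},{"rot":[0,0,0],"xyz":[0.00052,0,0],"grip":255},{"rot":[0,0,0],"xyz":[0.00065,0,0],"grip":255},{"rot":[0,0,0],"xyz":[0.00078,0,0],"grip":255},{"rot":[0,0,0],"xyz":[0.00091,0,0],"grip":255},{"rot":[0,0,0],"xyz":[0.00104,0,0],"grip":255}]}}

```text
clock: 22.93
tool_pos: [0.4186, 0.2001, 0.1192]
eef_rot: [0.994, -0.107, -0.0, 0.001]
contact_force: [-18.2, 3.3, -1.2]
opening: 0.119
finger_force: 55.0
```

Call:
{"method": "carry_out", "body": {"plan": [{"rot":[0,0,0],"xyz":[0.00012,0,0],"grip":255},{"rot":[0,0,0],"xyz":[0.00024,0,0],"grip":255},{"rot":[0,0,0],"xyz":[0.00036,0,0],"grip":255},{"rot":[0,0,0],"xyz":[0.00048,0,0],"grip":255},{"rot":[0,0,0],"xyz":[0.0006,0,0],"grip":255},{"rot":[0,0,0],"xyz":[0.00072,0,0],"grip":255},{"rot":[0,0,0],"xyz":[0.00084,0,0],"grip":255},{"rot":[0,0,0],"xyz":[0.00096,0,0],"grip":255}]}}

```text
clock: 23.6
tool_pos: [0.4198, 0.1999, 0.1193]
eef_rot: [0.994, -0.107, -0.0, 0.001]
contact_force: [-18.3, 3.3, -1.4]
opening: 0.12
finger_force: 55.0
```

```bash
python3 - <<'E'
from h import *
s=r.get_state(); print(s["tool_pos"],s["contact_force"],s["eef_rot"],s["moment"],np.linalg.norm(s["tool_pos"][:2]-[.4074,.2028]))
E
```

```text
[0.4198 0.1999 0.1193] [-18.3461   3.3071  -1.3879] [ 0.9943 -0.1066 -0.      0.0012] [ 0.7035  3.8845 -0.0535] 0.01272116096301042
```

Call:
{"method": "carry_out", "body": {"plan": [{"rot":[0,0,0],"xyz":[0.0001,0,0],"grip":255},{"rot":[0,0,0],"xyz":[0.0002,0,0],"grip":255},{"rot":[0,0,0],"xyz":[0.0003,0,0],"grip":255},{"rot":[0,0,0],"xyz":[0.0004,0,0],"grip":255},{"rot":[0,0,0],"xyz":[0.0005,0,0],"grip":255},{"rot":[0,0,0],"xyz":[0.0006,0,0],"grip":255},{"rot":[0,0,0],"xyz":[0.0007,0,0],"grip":255},{"rot":[0,0,0],"xyz":[0.0008,0,0],"grip":255}]}}

```text
clock: 24.27
tool_pos: [0.4252, 0.1992, 0.12]
eef_rot: [0.994, -0.107, 0.005, 0.001]
contact_force: [-4.6, 0.2, -0.9]
opening: 0.119
finger_force: 55.0
```

Call:
{"method": "carry_out", "body": {"plan": [{"rot":[0,0,0],"xyz":[0.0001,0,0],"grip":255},{"rot":[0,0,0],"xyz":[0.0002,0,0],"grip":255},{"rot":[0,0,0],"xyz":[0.0003,0,0],"grip":255},{"rot":[0,0,0],"xyz":[0.0004,0,0],"grip":255},{"rot":[0,0,0],"xyz":[0.0005,0,0],"grip":255},{"rot":[0,0,0],"xyz":[0.0006,0,0],"grip":255},{"rot":[0,0,0],"xyz":[0.0007,0,0],"grip":255},{"rot":[0,0,0],"xyz":[0.0008,0,0],"grip":255}]}}

```text
clock: 24.93
tool_pos: [0.4322, 0.1984, 0.1213]
eef_rot: [0.994, -0.109, 0.011, 0.001]
contact_force: [-4.3, -0.5, -2.5]
opening: 0.119
finger_force: 55.0
```

```bash
python3 - <<'E'
from h import *
s=r.get_state(); print(s["tool_pos"],s["contact_force"],s["eef_rot"],s["moment"],np.linalg.norm(s["tool_pos"][:2]-[.4074,.2028]))
E
```

```text
[0.4322 0.1984 0.1213] [-4.2783 -0.5146 -2.4998] [ 0.994  -0.1085  0.0108  0.0007] [-0.0271  1.2804 -0.0912] 0.02521886293830679
```

```bash
python3 - <<'E'
from h import *
d=np.array([.9767,-.2147,0]);p=np.array([.4074,.2028,.1196])
go(p+.022*d,-12.4); go(p-.022*d,-12.4)
E
```

```text
xyz [-0.0032  0.0011  0.0016] rot [-0.001  -0.0217 -0.0011] now [0.4322 0.1984 0.1213] yaw -12.462150500843848
xyz [-0.0472  0.0011  0.0007] rot [-0.001  -0.0217 -0.0011] now [0.4322 0.1984 0.1213] yaw -12.462150500843848
```

Call:
{"method": "carry_out", "body": {"plan": [{"rot":[0,-0.011,0],"xyz":[-0.002,0.0005,0.0008],"grip":255},{"rot":[0,-0.022,0],"xyz":[-0.004,0.001,0.0016],"grip":255},{"rot":[0,-0.022,0],"xyz":[-0.008,0.001,0.0015],"grip":255},{"rot":[0,-0.022,0],"xyz":[-0.014,0.001,0.0014],"grip":255},{"rot":[0,-0.022,0],"xyz":[-0.022,0.001,0.0012],"grip":255},{"rot":[0,-0.022,0],"xyz":[-0.03,0.001,0.001],"grip":255},{"rot":[0,-0.022,0],"xyz":[-0.039,0.001,0.0009],"grip":255},{"rot":[0,-0.022,0],"xyz":[-0.048,0.001,0.0007],"grip":255}]}}

```text
clock: 25.6
tool_pos: [0.3839, 0.2083, 0.1196]
eef_rot: [0.994, -0.108, -0.0, -0.001]
contact_force: [-0.4, 0.2, -0.5]
opening: 0.118
finger_force: 55.0
```

```bash
python3 - <<'E'
from h import *
s=r.get_state(); im=r.snapshot("wrist"); cv2.imwrite("pics/w7.png",im[...,::-1]); print(s["tool_pos"],s["contact_force"],s["eef_rot"])
g=im.mean(2); print([int(x) for x in g[75,266:294]]); print("tip",[(v,int(g[v,277])) for v in range(50,72,2)])
go((.400,.13,.20),-5)
E
```

```text
[0.3839 0.2083 0.1196] [-0.4123  0.2272 -0.458 ] [ 0.9941 -0.1081 -0.0002 -0.0006]
[125, 125, 125, 124, 121, 123, 141, 170, 187, 200, 221, 229, 220, 191, 171, 156, 145, 129, 116, 103, 89, 82, 88, 106, 121, 128, 122, 123]
tip [(50, 126), (52, 125), (54, 124), (56, 122), (58, 121), (60, 174), (62, 224), (64, 225), (66, 226), (68, 227), (70, 227)]
xyz [ 0.0346  0.0727 -0.0807] rot [-0.0009  0.0041 -0.1282] now [0.3814 0.2086 0.1195] yaw -12.342603094425048
```

```bash
python3 - <<'E'
from h import *
go((.5075,-.330,.20),1.95)
E
```

```text
xyz [ 0.2379  0.4991 -0.0818] rot [-0.0011  0.0041 -0.2495] now [0.3814 0.2086 0.1195] yaw -12.342603094425048
```

Call:
{"method": "carry_out", "body": {"plan": [{"rot":[0,0,0],"xyz":[-0.005,0.005,-0.02],"grip":255},{"rot":[0,0,0],"xyz":[-0.005,0.025,-0.05],"grip":255},{"rot":[0,0,-0.05],"xyz":[0.005,0.055,-0.075],"grip":255},{"rot":[0,0,-0.1],"xyz":[0.03,0.085,-0.08],"grip":255},{"rot":[0,0,-0.15],"xyz":[0.055,0.115,-0.08],"grip":255},{"rot":[0,0,-0.2],"xyz":[0.08,0.147,-0.08],"grip":255},{"rot":[0,0,-0.25],"xyz":[0.102,0.179,-0.08],"grip":255},{"rot":[0,0,-0.25],"xyz":[0.124,0.211,-0.08],"grip":255}]}}

```text
clock: 26.32
tool_pos: [0.461, -0.0264, 0.1994]
eef_rot: [1.0, 0.018, 0.0, -0.001]
contact_force: [0.5, 0.4, -0.3]
opening: 0.112
finger_force: 55.0
```

```bash
python3 - <<'E'
from h import *
go((.5075,-.330,.20),1.95)
E
```

```text
xyz [ 0.0357  0.3051 -0.0011] rot [-0.0018 -0.0004  0.0014] now [ 0.461  -0.0264  0.1994] yaw 2.030080488958842
```

Call:
{"method": "carry_out", "body": {"plan": [{"rot":[0,0,0],"xyz":[0.005,0.041,0],"grip":255},{"rot":[0,0,0],"xyz":[0.01,0.082,0],"grip":255},{"rot":[0,0,0],"xyz":[0.015,0.123,0],"grip":255},{"rot":[0,0,0],"xyz":[0.02,0.164,0],"grip":255},{"rot":[0,0,0],"xyz":[0.025,0.205,0],"grip":255},{"rot":[0,0,0],"xyz":[0.03,0.246,0],"grip":255},{"rot":[-0.001,0,0],"xyz":[0.034,0.285,0],"grip":255},{"rot":[-0.001,0,0],"xyz":[0.036,0.305,0],"grip":255}]}}

```text
clock: 26.98
tool_pos: [0.5058, -0.3343, 0.1991]
eef_rot: [1.0, 0.014, 0.0, 0.002]
contact_force: [0.2, 0.5, 0.0]
opening: 0.116
finger_force: 55.0
```

Call:
{"method": "carry_out", "body": {"plan": [{"rot":[0,0,0],"xyz":[0,0,0.02],"grip":255},{"rot":[0,0,0],"xyz":[0,0,0.05],"grip":255},{"rot":[0,0,0],"xyz":[0,0,0.075],"grip":255},{"rot":[0,0,0],"xyz":[0,0,0.095],"grip":255},{"rot":[0,0,0],"xyz":[0,0,0.11],"grip":255},{"rot":[0,0,0],"xyz":[0,0,0.12],"grip":255},{"rot":[0,0,0],"xyz":[0,0,0.125],"grip":255},{"rot":[0,0,0],"xyz":[0,0,0.125],"grip":255}]}}

```text
clock: 27.65
tool_pos: [0.5062, -0.328, 0.073]
eef_rot: [1.0, 0.016, -0.001, -0.001]
contact_force: [0.9, 0.1, -0.5]
opening: 0.12
finger_force: 55.0
```

```bash
python3 - <<'E'
from h import *
for i in range(3): r.snapshot("side")
s=r.get_state(); print(s["tool_pos"],s["eef_rot"])
im=r.snapshot("wrist"); cv2.imwrite("pics/w8.png",im[...,::-1])
go((.5075,-.330,.037),1.95)
E
```

```text
[ 0.5072 -0.329   0.0748] [0.9999 0.0164 0.0006 0.0004]
xyz [0.0001 0.001  0.0379] rot [ 0.001  -0.0014 -0.0012] now [ 0.5073 -0.329   0.0749] yaw 1.881787823611161
```

Call:
{"method": "carry_out", "body": {"plan": [{"rot":[0.001,-0.001,-0.001],"xyz":[0,0.001,0.01],"grip":255},{"rot":[0.001,-0.001,-0.001],"xyz":[0,0.001,0.019],"grip":255},{"rot":[0.001,-0.001,-0.001],"xyz":[0,0.001,0.026],"grip":255},{"rot":[0.001,-0.001,-0.001],"xyz":[0,0.001,0.032],"grip":255},{"rot":[0.001,-0.001,-0.001],"xyz":[0,0.001,0.036],"grip":255},{"rot":[0.001,-0.001,-0.001],"xyz":[0,0.001,0.0385],"grip":255},{"rot":[0.001,-0.001,-0.001],"xyz":[0,0.001,0.0385],"grip":255},{"rot":[0.001,-0.001,-0.001],"xyz":[0,0.001,0.0385],"grip":255}]}}

```text
clock: 28.52
tool_pos: [0.5064, -0.3301, 0.0357]
eef_rot: [1.0, 0.016, -0.001, -0.0]
contact_force: [-2.0, 0.3, 3.5]
opening: 0.118
finger_force: 55.0
```

```bash
python3 - <<'E'
from h import *
for i in range(2): im=r.snapshot("wrist")
s=r.get_state(); print(s["tool_pos"],s["eef_rot"],s["contact_force"]); cv2.imwrite("pics/w9.png",im[...,::-1])
E
```

```text
[ 0.5064 -0.3301  0.0357] [ 0.9999  0.0165 -0.0006 -0.0003] [-1.155  -0.4058  4.4891]
```

Call:
{"method": "carry_out", "body": {"plan": [{"rot":[0,0,0],"xyz":[0,0,-0.0005],"grip":215},{"rot":[0,0,0],"xyz":[0,0,-0.0005],"grip":205},{"rot":[0,0,0],"xyz":[0,0,-0.0005],"grip":190},{"rot":[0,0,0],"xyz":[0,0,-0.0005],"grip":150},{"rot":[0,0,0],"xyz":[0,0,-0.0005],"grip":120},{"rot":[0,0,0],"xyz":[0,0,-0.0005],"grip":100},{"rot":[0,0,0],"xyz":[0,0,-0.0005],"grip":100}], "squeeze": 15}}

```text
clock: 29.2
tool_pos: [0.5067, -0.3294, 0.0358]
eef_rot: [1.0, 0.017, -0.001, -0.001]
contact_force: [-0.8, -0.0, 0.6]
opening: 0.539
finger_force: 0.0
```

Call:
{"method": "carry_out", "body": {"plan": [{"rot":[0,0,0],"xyz":[0,0,-0.015],"grip":100},{"rot":[0,0,0],"xyz":[0,0,-0.035],"grip":100},{"rot":[0,0,0],"xyz":[0,0,-0.06],"grip":100},{"rot":[0,0,0],"xyz":[0,0,-0.09],"grip":100},{"rot":[0,0,0],"xyz":[0,0,-0.125],"grip":100},{"rot":[0,0,0],"xyz":[0,0,-0.16],"grip":100},{"rot":[0,0,0],"xyz":[0,0,-0.18],"grip":100},{"rot":[0,0,0],"xyz":[0,0,-0.19],"grip":100}]}}

```text
clock: 29.87
tool_pos: [0.508, -0.3309, 0.2292]
eef_rot: [1.0, 0.017, 0.002, 0.001]
contact_force: [0.2, -0.2, 0.7]
opening: 0.609
finger_force: 0.0
```

```bash
python3 - <<'E'
from h import *
s=r.get_state(); im=r.snapshot("wrist"); cv2.imwrite("pics/w10.png",im[...,::-1]); print(s["tool_pos"],s["eef_rot"],s["opening"])
c=cam("wrist",s)
for p in [(.5927,-.3264,.05),(.4644,-.3304,.05)]: print(proj(c,p))
g=im.mean(2)
u,v=proj(c,(.58,-.3268,.05)).astype(int); print(u,v,g[v,u-15:u+15].astype(int))
u,v=proj(c,(.509,-.329,.05)).astype(int); print(u,v,g[v,u-18:u+18].astype(int))
u,v=proj(c,(.5927,-.3264,.05)).astype(int); print(u,v,g[v-12:v+12,u].astype(int))
d=np.array([.9767,-.2147,0]); go(np.array([.5165,.1788,.22])+.055*d,-12.4)
E
```

```text
[ 0.508  -0.3309  0.2292] [0.9999 0.0168 0.0016 0.0009] 0.6091389961006923
[278.6761  83.2056]
[278.5466 229.0795]
278 99 [207 207 210 211 210 206 204 200 201 202 203 195 178 184 192 161 120  99
 118 169 195 204 203 205 205 208 207 205 204 201]
278 182 [191 190 190 191 190 191 190 189 189 191 181 151 113  97  95  95  93  89
  87  81  74  68  61  64 104 154 183 190 189 190 189 188 189 188 188 188]
278 83 [196 198 197 200 203 205 208 208 209 208 208 206 198 186 169 164 165 163
 163 163 163 164 163 162]
xyz [ 0.0787 -0.4956  0.0087] rot [ 0.0016 -0.0039  0.2501] now [ 0.5082 -0.3309  0.2294] yaw 1.931792478249575
```

Call:
{"method": "carry_out", "body": {"plan": [{"rot":[0,0,0.03],"xyz":[0.006,-0.04,0.001],"grip":139},{"rot":[0,0,0.06],"xyz":[0.012,-0.08,0.001],"grip":139},{"rot":[0,0,0.09],"xyz":[0.019,-0.12,0.002],"grip":139},{"rot":[0,0,0.12],"xyz":[0.025,-0.16,0.003],"grip":139},{"rot":[0,0,0.15],"xyz":[0.032,-0.2,0.003],"grip":139},{"rot":[0,0,0.18],"xyz":[0.038,-0.24,0.004],"grip":139},{"rot":[0,0,0.21],"xyz":[0.044,-0.28,0.005],"grip":139},{"rot":[0,0,0.25],"xyz":[0.05,-0.32,0.006],"grip":139}]}}

```text
clock: 30.58
tool_pos: [0.545, -0.006, 0.2186]
eef_rot: [0.994, -0.109, -0.002, -0.0]
contact_force: [0.4, 0.7, 0.8]
opening: 0.455
finger_force: 0.0
```

```bash
python3 - <<'E'
from h import *
go((.5698,.1671,.22),-12.4)
E
```

```text
xyz [-0.0132 -0.1744 -0.0013] rot [-0.0002  0.0043 -0.0013] now [ 0.545  -0.006   0.2186] yaw -12.47650858006689
```

Call:
{"method": "carry_out", "body": {"plan": [{"rot":[0,0,0],"xyz":[-0.003,-0.04,0],"grip":139},{"rot":[0,0,0],"xyz":[-0.006,-0.08,0],"grip":139},{"rot":[0,0,0],"xyz":[-0.009,-0.115,0],"grip":139},{"rot":[0,0,0],"xyz":[-0.011,-0.145,0],"grip":139},{"rot":[0,0,0],"xyz":[-0.013,-0.165,0],"grip":139},{"rot":[0,0,0],"xyz":[-0.013,-0.174,0],"grip":139},{"rot":[0,0,0],"xyz":[-0.013,-0.174,0],"grip":139},{"rot":[0,0,0],"xyz":[-0.013,-0.174,0],"grip":139}]}}

```text
clock: 31.25
tool_pos: [0.5702, 0.1631, 0.2195]
eef_rot: [0.994, -0.108, -0.001, 0.0]
contact_force: [-0.6, -0.6, 0.0]
opening: 0.455
finger_force: 0.0
```

```bash
python3 - <<'E'
from h import *
for i in range(4):
    s=r.get_state(); im=r.snapshot("wrist")
print(s["tool_pos"],s["eef_rot"]); c=cam("wrist",s)
print("pred head",proj(c,(.5698,.1671,.134)),"exit",proj(c,(.5173+.031*.9767,.1786-.031*.2147,.134)))
cv2.imwrite("pics/w11.png",im[...,::-1])
b=im.astype(int); m=(b[...,0]-b[...,2]>35)&(b[...,0]-b[...,1]>8); m[320:]=0; n,l,st,ce=cv2.connectedComponentsWithStats(m.astype(np.uint8))
for i in range(1,n):
    if st[i,4]>15: print(st[i],ce[i],im[l==i].mean(0))
E
```

```text
[0.5706 0.1619 0.2204] [ 0.994  -0.1097 -0.0007  0.0001]
pred head [273.9021 216.4788] exit [274.2574 248.5064]
[263 212  21  39 381] [271.7297 225.042 ] [161.7717 137.5932  97.1024]
[151 317  11   3  27] [155.7778 318.1111] [85.4815 73.5926 48.1111]
[397 316  12   4  37] [401.7838 317.8108] [134.6486 116.      77.0541]
```

```bash
python3 - <<'E'
from h import *
s=r.get_state(); c=cam("wrist",s); print(s["tool_pos"],s["eef_rot"])
im=cv2.imread("pics/w11.png")[...,::-1]; b=im.astype(int); m=(b[...,0]-b[...,2]>25)&(b[...,0]-b[...,1]>5)
for v in range(205,256,2):
    x=np.nonzero(m[v,250:300])[0]+250; print(v,(x.min(),x.max(),len(x)) if len(x) else 0, b[v,274])
E
```

```text
[0.5707 0.1622 0.2205] [ 0.994  -0.1096 -0.0007 -0.0001]
205 0 [131 133 131]
207 0 [133 134 132]
209 0 [131 131 128]
211 0 [117 110  95]
213 (np.int64(263), np.int64(282), 20) [104  90  61]
215 (np.int64(262), np.int64(283), 22) [125 107  69]
217 (np.int64(262), np.int64(283), 22) [201 169 104]
219 (np.int64(262), np.int64(283), 22) [207 174 106]
221 (np.int64(263), np.int64(282), 20) [200 169 103]
223 (np.int64(264), np.int64(281), 18) [190 160  98]
225 (np.int64(267), np.int64(277), 11) [129 107  78]
227 (np.int64(268), np.int64(275), 8) [103  82  70]
229 (np.int64(268), np.int64(275), 8) [102  81  68]
231 (np.int64(268), np.int64(275), 8) [102  83  70]
233 (np.int64(268), np.int64(275), 8) [102  82  71]
235 (np.int64(268), np.int64(275), 8) [103  84  70]
237 (np.int64(268), np.int64(275), 8) [103  83  70]
239 (np.int64(268), np.int64(275), 8) [103  83  71]
241 (np.int64(268), np.int64(275), 8) [103  83  72]
243 (np.int64(268), np.int64(274), 7) [102  83  71]
245 (np.int64(268), np.int64(275), 8) [99 81 69]
247 (np.int64(268), np.int64(275), 8) [102  83  72]
249 (np.int64(268), np.int64(273), 6) [92 76 67]
251 (np.int64(273), np.int64(273), 1) [77 66 58]
253 0 [74 64 59]
255 0 [91 91 92]
```

```bash
python3 - <<'E'
from h import *
s=r.get_state(); c=cam("wrist",s)
a=atz(c,(272.6,220),.1405); b=atz(c,(271.8,240),.138); print(a,b,np.degrees(np.arctan2(*(a-b)[[1,0]])))
print(atz(c,(272.6,251),.138))
go((a[0],a[1],.124),-12.4)
E
```

```text
[0.5698 0.1683 0.1405] [0.5555 0.1721 0.138 ] -15.14483931408796
[0.5478 0.1734 0.138 ]
xyz [-0.0021 -0.0057  0.0965] rot [-0.0001  0.0014 -0.0032] now [0.5707 0.1622 0.2205] yaw -12.58197299295931
```

Call:
{"method": "carry_out", "body": {"plan": [{"rot":[0,0.001,-0.003],"xyz":[-0.002,-0.0055,0.01],"grip":139},{"rot":[0,0.001,-0.003],"xyz":[-0.002,-0.0055,0.03],"grip":139},{"rot":[0,0.001,-0.003],"xyz":[-0.002,-0.0055,0.055],"grip":139},{"rot":[0,0.001,-0.003],"xyz":[-0.002,-0.0055,0.075],"grip":139},{"rot":[0,0.001,-0.003],"xyz":[-0.002,-0.0055,0.088],"grip":139},{"rot":[0,0.001,-0.003],"xyz":[-0.002,-0.0055,0.0965],"grip":139},{"rot":[0,0.001,-0.003],"xyz":[-0.002,-0.0055,0.0965],"grip":139},{"rot":[0,0.001,-0.003],"xyz":[-0.002,-0.0055,0.0965],"grip":139}]}}

```text
clock: 32.12
tool_pos: [0.5698, 0.1702, 0.1238]
eef_rot: [0.994, -0.107, -0.0, -0.0]
contact_force: [-0.0, -0.5, -0.2]
opening: 0.457
finger_force: 0.0
```

```bash
python3 - <<'E'
from h import *
for i in range(4): im=r.snapshot("wrist")
s=r.get_state(); print(s["tool_pos"],s["eef_rot"],s["contact_force"]); cv2.imwrite("pics/w12.png",im[...,::-1])
b=im.astype(int); m=(b[...,0]-b[...,2]>25)&(b[...,0]-b[...,1]>5)
for v in range(215,330,4):
    x=np.nonzero(m[v,240:320])[0]+240; print(v,(x.min(),x.max(),len(x)) if len(x) else 0,end=" ")
go((.5698,.168,.124),-12.4)
E
```

```text
[0.5705 0.1705 0.1249] [ 0.9943 -0.1064  0.0007 -0.0008] [ 0.0965 -0.2155  0.1788]
215 0 219 0 223 0 227 0 231 0 235 0 239 0 243 0 247 0 251 0 255 0 259 0 263 0 267 0 271 0 275 (np.int64(279), np.int64(300), 22) 279 (np.int64(274), np.int64(305), 32) 283 (np.int64(274), np.int64(306), 33) 287 (np.int64(274), np.int64(306), 33) 291 (np.int64(274), np.int64(305), 32) 295 (np.int64(276), np.int64(304), 29) 299 (np.int64(282), np.int64(297), 16) 303 0 307 0 311 0 315 0 319 0 323 0 327 0 xyz [-0.0002  0.0026  0.0009] rot [-0.0018 -0.0013  0.0032] now [0.5705 0.1705 0.1249] yaw -12.215452687128362
```

Call:
{"method": "carry_out", "body": {"plan": [{"rot":[-0.002,-0.001,0.003],"xyz":[0.001,0.0015,0.0005],"grip":139},{"rot":[-0.002,-0.001,0.003],"xyz":[0.001,0.003,0.0009],"grip":139},{"rot":[-0.002,-0.001,0.003],"xyz":[0.001,0.0038,0.0009],"grip":139},{"rot":[-0.002,-0.001,0.003],"xyz":[0.001,0.0038,0.0009],"grip":160},{"rot":[-0.002,-0.001,0.003],"xyz":[0.001,0.0038,0.0009],"grip":180},{"rot":[-0.002,-0.001,0.003],"xyz":[0.001,0.0038,0.0009],"grip":190},{"rot":[-0.002,-0.001,0.003],"xyz":[0.001,0.0038,0.0009],"grip":190}], "squeeze": 8}}

```text
clock: 32.9
tool_pos: [0.5699, 0.1666, 0.123]
eef_rot: [0.994, -0.108, -0.001, 0.0]
contact_force: [0.3, -0.2, -0.3]
opening: 0.258
finger_force: 0.0
```

```bash
python3 - <<'E'
from h import *
im=r.snapshot("wrist")
s=r.get_state(); print(s["tool_pos"],s["eef_rot"],s["contact_force"],s["opening"]); cv2.imwrite("pics/w13.png",im[...,::-1])
b=im.astype(int); m=(b[...,0]-b[...,2]>25)&(b[...,0]-b[...,1]>5)
for v in range(265,310,4):
    x=np.nonzero(m[v,240:320])[0]+240; print(v,(x.min(),x.max(),len(x)) if len(x) else 0,end=" ")
g=im.mean(2); print("\n",g[262,225:335:2].astype(int))
E
```

```text
[0.57   0.1666 0.123 ] [ 0.9942 -0.1078 -0.0008  0.0005] [-0.6002 -0.3847  0.6359] 0.25470341226168425
265 0 269 0 273 0 277 (np.int64(271), np.int64(290), 20) 281 (np.int64(265), np.int64(295), 31) 285 (np.int64(264), np.int64(297), 34) 289 (np.int64(264), np.int64(297), 34) 293 (np.int64(265), np.int64(296), 32) 297 (np.int64(266), np.int64(295), 30) 301 (np.int64(271), np.int64(289), 19) 305 0 309 0 
 [ 34  39  37  38  38  36  34  36  38  37  36  36  37  37  88 130 129 129
 132 133 130 131 130 131 132 132 133 134 136 135 131 130 131 131 129 130
 130 130 134 136 118  46  35  39  38  37  37  40  40  40  40  40  40  42
  43]
```

Call:
{"method": "carry_out", "body": {"plan": [{"rot":[0,0,0],"xyz":[0,0,0],"grip":205},{"rot":[0,0,0],"xyz":[0,0,0],"grip":215},{"rot":[0,0,0],"xyz":[0,0,0],"grip":230},{"rot":[0,0,0],"xyz":[0,0,0],"grip":255},{"rot":[0,0,0],"xyz":[0,0,0],"grip":255}]}}

```text
clock: 33.37
tool_pos: [0.57, 0.1665, 0.123]
eef_rot: [0.994, -0.108, -0.001, 0.0]
contact_force: [-0.3, -0.5, -0.2]
opening: 0.15
finger_force: 8.0
```

Call:
{"method": "carry_out", "body": {"plan": [{"rot":[0,0,0],"xyz":[0,0,0],"grip":255},{"rot":[0,0,0],"xyz":[0,0,0],"grip":255},{"rot":[0,0,0],"xyz":[0.001,0,0],"grip":255},{"rot":[0,0,0],"xyz":[0.002,0,0],"grip":255},{"rot":[0,0,0],"xyz":[0.003,0,0],"grip":255},{"rot":[0,0,0],"xyz":[0.004,0,0],"grip":255}], "squeeze": 30}}

```text
clock: 33.87
tool_pos: [0.5723, 0.166, 0.1225]
eef_rot: [0.994, -0.108, -0.003, 0.0]
contact_force: [-3.9, 0.6, -0.2]
opening: 0.139
finger_force: 30.0
```

```bash
python3 - <<'E'
from h import *
s=r.get_state(); print(s["tool_pos"],s["eef_rot"],s["contact_force"],s["opening"]*88)
E
```

```text
[0.5723 0.166  0.1225] [ 0.9942 -0.1077 -0.0025  0.0004] [-3.9221  0.6275 -0.1804] 12.215950658952524
```

Call:
{"method": "carry_out", "body": {"plan": [{"rot":[0,0.003,0],"xyz":[0.002,0,-0.0003],"grip":255},{"rot":[0,0.004,0],"xyz":[0.004,0,-0.0006],"grip":255},{"rot":[0,0.005,0],"xyz":[0.0065,0,-0.0008],"grip":255},{"rot":[0,0.005,0],"xyz":[0.009,0,-0.0008],"grip":255},{"rot":[0,0.005,0],"xyz":[0.0115,0,-0.0008],"grip":255},{"rot":[0,0.005,0],"xyz":[0.014,0,-0.0008],"grip":255},{"rot":[0,0.005,0],"xyz":[0.0165,0,-0.0008],"grip":255},{"rot":[0,0.005,0],"xyz":[0.019,0,-0.0008],"grip":255}]}}

```text
clock: 34.53
tool_pos: [0.5945, 0.1612, 0.1242]
eef_rot: [0.994, -0.108, 0.004, 0.001]
contact_force: [0.4, 0.7, 0.7]
opening: 0.138
finger_force: 30.0
```

```bash
python3 - <<'E'
from h import *
im=r.snapshot("wrist"); s=r.get_state(); print(s["tool_pos"],s["eef_rot"],s["contact_force"],s["opening"]*88)
p=np.array([.5723,.166]); e=s["tool_pos"][:2]-p; print(e@[.9767,-.2147],e@[.2147,.9767])
E
```

```text
[0.5956 0.1609 0.1244] [ 0.9941 -0.1082  0.0046  0.0008] [ 0.9528  0.3562 -0.8541] 11.90010202506166
0.023802659411497003 3.0020442033471753e-05
```

Call:
{"method": "carry_out", "body": {"plan": [{"rot":[0,-0.002,0],"xyz":[0.003,0,0],"grip":255},{"rot":[0,-0.004,0],"xyz":[0.007,0,0],"grip":255},{"rot":[0,-0.005,0],"xyz":[0.012,0,0],"grip":255},{"rot":[0,-0.006,0],"xyz":[0.018,0,0],"grip":255},{"rot":[0,-0.008,0],"xyz":[0.025,0,0],"grip":255},{"rot":[0,-0.009,0],"xyz":[0.033,0,-0.001],"grip":255},{"rot":[0,-0.009,0],"xyz":[0.038,0,-0.003],"grip":255},{"rot":[0,-0.009,0],"xyz":[0.04,0,-0.005],"grip":255}]}}

```text
clock: 35.25
tool_pos: [0.6328, 0.1524, 0.129]
eef_rot: [0.994, -0.108, -0.002, 0.0]
contact_force: [0.5, 0.1, 0.6]
opening: 0.136
finger_force: 30.0
```

```bash
python3 - <<'E'
from h import *
for i in range(3): im=r.snapshot("wrist")
s=r.get_state(); print(s["tool_pos"],s["eef_rot"],s["contact_force"],s["opening"]*88)
cv2.imwrite("pics/w14.png",im[...,::-1])
b=im.astype(int); m=(b[...,0]-b[...,2]>20)&(b[...,0]-b[...,1]>5); m[:,:200]=0;m[:,360:]=0
for v in range(260,400,6):
    x=np.nonzero(m[v])[0]; print(v,(x.min(),x.max(),len(x)) if len(x) else 0,end=" ")
a,d=r.snapshot("scene"),r.snapshot("side")
S,D=cam("scene"),cam("side"); p=s["tool_pos"]+[0,0,.01]; u=proj(S,p).astype(int); w=proj(D,p).astype(int); print(u,w)
A=cv2.resize(a[u[1]-30:u[1]+30,u[0]-40:u[0]+40],(400,300),interpolation=cv2.INTER_CUBIC)
B=cv2.resize(d[w[1]-30:w[1]+30,w[0]-50:w[0]+30],(400,300),interpolation=cv2.INTER_CUBIC)
C=cv2.resize(im[180:420,100:460],(400,267)); C=np.vstack([C,np.zeros((33,400,3),np.uint8)])
T=cv2.resize(d[225:375,230:350],(400,300))
cv2.imwrite("pics/m2.png",np.vstack([np.hstack([A,B]),np.hstack([C,T])])[...,::-1])
E
```

```text
[0.6316 0.1529 0.129 ] [ 0.9942 -0.1079 -0.0027  0.0002] [-0.0128 -0.0287 -0.2824] 12.268707991168313
260 0 266 0 272 0 278 (np.int64(267), np.int64(291), 25) 284 (np.int64(265), np.int64(294), 30) 290 (np.int64(264), np.int64(294), 31) 296 (np.int64(265), np.int64(294), 30) 302 (np.int64(271), np.int64(288), 18) 308 0 314 0 320 (np.int64(216), np.int64(343), 19) 326 (np.int64(215), np.int64(344), 22) 332 (np.int64(214), np.int64(346), 17) 338 (np.int64(213), np.int64(347), 16) 344 (np.int64(212), np.int64(347), 15) 350 (np.int64(212), np.int64(348), 16) 356 (np.int64(211), np.int64(348), 16) 362 (np.int64(211), np.int64(347), 14) 368 (np.int64(211), np.int64(348), 16) 374 (np.int64(211), np.int64(347), 39) 380 (np.int64(212), np.int64(347), 37) 386 (np.int64(212), np.int64(346), 32) 392 (np.int64(270), np.int64(283), 14) 398 (np.int64(270), np.int64(283), 14) [353 197] [261 146]
```

View pics/m2.png

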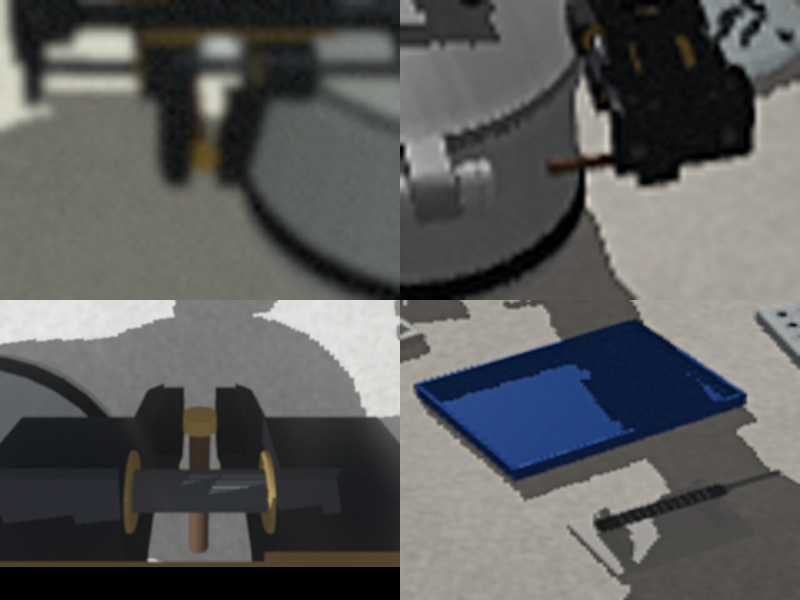

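Bottom-left and top-right panels show the pin held level by its head, clear of the hinge. Bottom-right shows the punch lying in its rest and the tray empty. Next I'll carry the pin to the tray.

```bash
python3 - <<'E'
from h import *
go((.567,-.155,.10),6)
E
```

```text
xyz [0.0037 0.3148 0.0291] rot [ 0.      0.0062 -0.3207] now [0.6311 0.1532 0.1288] yaw -12.376740922511889
```

Call:
{"method": "carry_out", "body": {"plan": [{"rot":[0,0,0],"xyz":[0.003,0.02,-0.015],"grip":255},{"rot":[0,0,-0.03],"xyz":[0.003,0.05,-0.025],"grip":255},{"rot":[0,0,-0.08],"xyz":[0.003,0.088,-0.025],"grip":255},{"rot":[0,0.002,-0.13],"xyz":[0.003,0.128,-0.02],"grip":255},{"rot":[0,0.004,-0.18],"xyz":[0.003,0.168,-0.01],"grip":255},{"rot":[0,0.006,-0.23],"xyz":[0.003,0.208,0],"grip":255},{"rot":[0,0.006,-0.28],"xyz":[0.003,0.246,0.01],"grip":255},{"rot":[0,0.006,-0.32],"xyz":[0.003,0.28,0.02],"grip":255}]}}

```text
clock: 36.17
tool_pos: [0.5731, -0.1235, 0.1091]
eef_rot: [0.999, 0.053, 0.0, 0.0]
contact_force: [0.4, 0.7, -0.5]
opening: 0.136
finger_force: 30.0
```

Call:
{"method": "carry_out", "body": {"plan": [{"rot":[0,0,0],"xyz":[0,0.015,0],"grip":255},{"rot":[0,0,0],"xyz":[0,0.03,0.01],"grip":255},{"rot":[0,0,0],"xyz":[0,0.035,0.02],"grip":255},{"rot":[0,0,0],"xyz":[0,0.035,0.03],"grip":255},{"rot":[0,0,0],"xyz":[0,0.035,0.04],"grip":255},{"rot":[0,0,0],"xyz":[0,0.035,0.05],"grip":255},{"rot":[0,0,0],"xyz":[0,0.035,0.055],"grip":255},{"rot":[0,0,0],"xyz":[0,0.035,0.055],"grip":255}]}}

```text
clock: 36.83
tool_pos: [0.5771, -0.1541, 0.0525]
eef_rot: [0.999, 0.053, -0.001, -0.001]
contact_force: [-0.4, 0.8, 0.4]
opening: 0.136
finger_force: 30.0
```

```bash
python3 - <<'E'
from h import *
for i in range(3): im=r.snapshot("wrist")
cv2.imwrite("pics/w15.png",im[...,::-1])
s=r.get_state(); print(s["tool_pos"],s["eef_rot"],s["opening"]*88); go((.567,-.155,.005),6)
b=im.astype(int); m=(b[...,2]-b[...,0]>30); c=cam("wrist",s)
for v in (100,150,200,240): x=np.nonzero(m[v])[0]; print(v,x.min() if len(x) else 0,x.max() if len(x) else 0)
E
```

```text
[ 0.5782 -0.1556  0.0544] [0.9986 0.0522 0.0004 0.0002] 12.070573373872035
xyz [-0.0112 -0.0018  0.0494] rot [ 0.0005 -0.0008 -0.0003] now [ 0.5782 -0.1556  0.0544] yaw 5.985535866347057
100 0 0
150 128 419
200 134 413
240 138 408
```

Call:
{"method": "carry_out", "body": {"plan": [{"rot":[0,0,0],"xyz":[-0.004,0,0.012],"grip":255},{"rot":[0,0,0],"xyz":[-0.008,0,0.024],"grip":255},{"rot":[0,0,0],"xyz":[-0.01,0,0.033],"grip":255},{"rot":[0,0,0],"xyz":[-0.01,0,0.04],"grip":255},{"rot":[0,0,0],"xyz":[-0.01,0,0.044],"grip":255},{"rot":[0,0,0],"xyz":[-0.01,0,0.047],"grip":255},{"rot":[0,0,0],"xyz":[-0.01,0,0.049],"grip":255},{"rot":[0,0,0],"xyz":[-0.01,0,0.049],"grip":255}]}}

```text
clock: 37.65
tool_pos: [0.5682, -0.1569, 0.0051]
eef_rot: [0.999, 0.052, 0.0, 0.0]
contact_force: [-0.3, 0.4, -0.1]
opening: 0.134
finger_force: 30.0
```

Call:
{"method": "carry_out", "body": {"plan": [{"rot":[0,0,0],"xyz":[0,0,0.0005],"grip":255},{"rot":[0,0,0],"xyz":[0,0,0.001],"grip":255},{"rot":[0,0,0],"xyz":[0,0,0.001],"grip":255}]}}

```text
clock: 37.9
tool_pos: [0.5683, -0.1571, 0.0045]
eef_rot: [0.999, 0.052, 0.001, 0.0]
contact_force: [-0.2, -0.4, 0.8]
opening: 0.136
finger_force: 30.5
```

```bash
python3 - <<'E'
from h import *
for i in range(3): im=r.snapshot("wrist")
cv2.imwrite("pics/w16.png",im[...,::-1])
s=r.get_state(); print(s["tool_pos"],s["eef_rot"],s["contact_force"])
E
```

```text
[ 0.5683 -0.1571  0.0045] [0.9987 0.0519 0.0006 0.0003] [-0.323   0.2421  2.9375]
```

Call:
{"method": "carry_out", "body": {"plan": [{"rot":[0,0,0],"xyz":[0,0,-0.0003],"grip":218},{"rot":[0,0,0],"xyz":[0,0,-0.0005],"grip":214},{"rot":[0,0,0],"xyz":[0,0,-0.0005],"grip":210},{"rot":[0,0,0],"xyz":[0,0,-0.0005],"grip":205},{"rot":[0,0,0],"xyz":[0,0,-0.0005],"grip":195},{"rot":[0,0,0],"xyz":[0,0,-0.0005],"grip":180},{"rot":[0,0,0],"xyz":[0,0,-0.0005],"grip":160},{"rot":[0,0,0],"xyz":[0,0,-0.0005],"grip":150}], "squeeze": 3}}

```text
clock: 38.72
tool_pos: [0.568, -0.157, 0.0047]
eef_rot: [0.999, 0.052, 0.0, 0.0]
contact_force: [-0.5, 0.5, 0.8]
opening: 0.409
finger_force: 0.0
```

Call:
{"method": "carry_out", "body": {"plan": [{"rot":[0,0,0],"xyz":[0,0,-0.002],"grip":150},{"rot":[0,0,0],"xyz":[0,0,-0.01],"grip":150},{"rot":[0,0,0],"xyz":[0,0,-0.025],"grip":150},{"rot":[0,0,0],"xyz":[0,0,-0.05],"grip":150},{"rot":[0,0,0],"xyz":[0,0,-0.08],"grip":150},{"rot":[0,0,0],"xyz":[0,0,-0.115],"grip":150},{"rot":[0,0,0],"xyz":[0,0,-0.14],"grip":150},{"rot":[0,0,0],"xyz":[0,0,-0.15],"grip":150}]}}

```text
clock: 39.38
tool_pos: [0.5697, -0.158, 0.159]
eef_rot: [0.999, 0.052, 0.003, 0.001]
contact_force: [-0.1, 0.3, 0.3]
opening: 0.414
finger_force: 0.0
```

```bash
python3 - <<'E'
from h import *
for i in range(6):
    s=r.get_state(); im=r.snapshot("wrist")
    c=cam("wrist",s); b=im.astype(int); m=(b[...,0]-b[...,2]>25)&(b[...,0]-b[...,1]>5); m[300:]=0
    n,l,st,ce=cv2.connectedComponentsWithStats(m.astype(np.uint8))
    if i>3: print([(st[k],atz(c,ce[k],.010)) for k in range(1,n) if st[k,4]>25], s["opening"],s["tool_pos"],abs(s["qd"]).max())
cv2.imwrite("pics/w17.png",im[...,::-1])
d=r.snapshot("side"); b0=cv2.imread("pics/side0.png")[...,::-1]
x=cv2.absdiff(d[295:350,280:350],b0[295:350,280:350]).max(2); print("rest/punch diff vs start",(x>40).sum(), x.mean())
E
```

```text
[(array([272, 189,  17,  67, 387], dtype=int32), array([ 0.5497, -0.1562,  0.01  ]))] 0.4143260977092641 [ 0.5673 -0.1564  0.1538] 0.0240576190031131
[(array([272, 188,  17,  68, 389], dtype=int32), array([ 0.5497, -0.1562,  0.01  ]))] 0.4134407172382314 [ 0.5669 -0.1563  0.1532] 0.014884362414559357
rest/punch diff vs start 559 21.615844155844155
```

```bash
python3 -c "
from plant import r
print(r.finish_job())"
```

```text
the job is handed in; nothing more can be done
None
```

The job is handed in at about 40 s: the pin was pressed free (readings between moves peaked near 20 N), the punch is back in its rest, and the pin, drawn out head first, lies in the blue tray after a drop of about 4 mm on release; the verdict was not shown.

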